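# Snap a relay module onto the rail of a welding-bench panel

### The arm

A 6-joint arm with a two-finger parallel gripper is mounted at the origin on the work surface. World frame = base frame: x ahead of the robot, y to its left, z up, the work surface at z = 0. Lengths are in m, angles in rad, forces in N, time in s.
With the tool pointing down it reaches from about 0.375 to 0.75 m from the base axis. Payload 9 kg.
Tool frame: the origin (TCP) lies midway between the tips of the shut fingers; the grasp point (between the pads) lies 19 mm behind it (robot.grip_depth is the distance from the TCP to the grasp point, in m); z points along the fingers, y is the direction in which the jaws open and shut (so a half turn about z gives the same grasp; the last joint's range is limited). The gripper opens to 85 mm and grips with 20 to 120 N. Pads are 22 mm wide; open, the fingers measure 114 mm over their backs; the gripper's body (76 mm by 85 mm) begins 54 mm behind the grasp point. The pads swing forward as they close: fully open they stand 13 mm farther back than shut.
Start: joints at [1.121, 0.104, 0.097, 1.564, 0, 1.353], TCP at [0.138, 0.584, 0.193] pointing down, gripper open.
Joint ranges: [-2.99, 2.99], [-0.84, 1.86], [-1.1, 1.16], [-1.84, 2.11], [-1.51, 1.56], [-3.14, 3.14]. Speed limits (rad/s): [2.22, 2.22, 2.57, 3.14, 3.14, 3.14].

### API

Orientations are given as a unit quaternion [w, x, y, z].
In Python, from cell import robot gives the robot as it stands.
- The arm moves only by the tool send_rows, never from a script. Its argument "increments" is a list that holds one entry, the list of rows, each a list of 5 numbers: the shift along the tool's x, y, z in cm, then the turn about the tool's z in degrees, then the gripper's target within -1 to 1 (shut at 1, half-way at 0, fully open at -1). A call has 1 to 10 rows; each row shifts and turns the commanded pose from where the row before left it, along the tool's axes as they then stand; what a row does not reach is not made up. A row lasts 1/12 s, in which the tool goes at most 41.7 mm and 7.16 degrees, less where a joint would pass 70% of its speed; a pose out of reach is approached as far as the arm can. A call with a gripper value outside its range is refused whole. The fingers move at their own pace and stop on an object; "squeeze" is the grip in N (left out, the last holds). Time passes only in rows, so rows that do not move let the fingers close. It gives the time, the measured TCP pose, the force and the opening at its end, in the units of the state.
- robot.get_state(): the state, without advancing time (a new reading comes with each control period).
- robot.snapshot(name): name is "scene" or "top" or "wrist"; returns (picture, depth): 400x640x3 uint8, red, green, blue; 400x640 float32, m along the optical axis (not along the pixel's ray), 0 where there is no reading.
- robot.camera_params(name): a dict with "camera_matrix" (3x3 intrinsics, pixels), "distortion" ([k1, k2, p1, p2, k3] as OpenCV has them; the pictures are not rectified), "extrinsics" (4x4, takes a point from world to camera coordinates); the wrist camera has in their place "T_tool_cam" (4x4, takes a point from camera to tool coordinates, whose origin is the TCP and whose axes are the flange's). Camera axes: x right, y up, looking along -z (the intrinsics and any distortion apply to the point x, -y, -z); pixel columns grow to the right and rows downward; lengths in m; the calibration is good to about 2 mm. A picture is of the moment at which its call begins: read the wrist's pose just before it. camera_params takes no time and is no camera call.
- robot.hand_in(): hands the job in, once; it reports no verdict.
The state is a dict: "t": time; "q": joint angles; "joint_velocities": joint speeds; "joint_torque": joint torques, N m; "eef_pos": TCP position; "orientation": TCP orientation; "ft_force": force on the tool from outside, world axes, zero at the start; "wrist_torque": the same for the moment, N m; "gripper_width": finger opening in m.
Only numpy, scipy, OpenCV 4.12 (cv2) and the standard library are available. Lean on these libraries where they do the work, as an engineer would, in place of code of your own. Each camera call takes 0.05 s, during which the arm holds its last target.

### The job

Fit the loose grey relay module on the panel's metal rail, in line with the two yellow marks: hook its fixed lip under the rail edge nearer the robot with the module tilted, then rock the other end down until the orange sprung foot clicks under the far edge and the module sits flat. The panel gives a little on its rubber mounts, so press on until it clicks, but gently: stop there, do not force it. Let go of it, and leave the pliers, the metal offcut and the nozzle where they are.

Things in the scene. Friction and masses are not known exactly. Their poses are not given: they have to be found in the camera images.
- module: Grey plastic relay module, about 0.16 kg, loose, upright on the table at the start. Origin: centre of its underside; x from lip end to foot end, y along the rail once fitted, z up. Lower body x -40..46, z 10..28; tower x -40..16, up to z = 56 (orange panel on top); the lower body's flat deck (x 16..46) is left free. Both 36 mm wide (y -18..18), flat sides to grasp. The saddle at z = 10 mm rests on the rail.
- slot (a point): Inner corner of the module's slot for the rail's near edge, where leg meets saddle: (-18.2, 0, 10) mm in the module. The rigid leg lies at x -25.7..-18.2, z 0..10. Fitted, it is on the rail's near upper edge within 1 mm.
- lip (a point): Tip (innermost upper edge, middle) of the module's rigid lip: (-15.2, 0, 4.8) mm in the module. The lip runs from the leg to here, z 0..4.8, 36 mm wide; so the slot is 5.2 mm high and 3 mm deep. It takes the rail's edge tilted by up to about 20 degrees.
- press (a point): Middle of the flat deck above the sprung foot, (32, 0, 28) mm in the module: the place to press the foot end down. The tower's face stands 16 mm from it towards the lip. Axes as module.
- foot (a joint): Travel of the orange sprung foot (m): 0 = fully in, to 0.006 pushed out (+x). Stiff spring: about 12 N at 0, 3 N more per mm. Foot 22 mm wide, toe at x = 15, z = 5.8 in the module; below the toe a ramp runs down and out to x = 18.5, z = 0. Lip hooked, it meets the rail at 11 to 15 degrees of tilt; pressed on the deck it rides about 2 mm out, then clicks, at 9 to 20 N.
- rail: Top-hat steel rail on an aluminium back plate (140 x 270 mm, upper face at z = 16 mm). Origin: on the table below the rail's middle; x away from the robot (turned at most 17 degrees), y along the rail, z up. Rail 250 mm long, 35 mm wide. Terminals 27 mm high stand on it at y 94..125, an end stop 17 mm high at y -124..-114; free between.
- place (a point): Point on the rail's centre line, level with the flanges' upper faces (31 mm above the table), midway between the two yellow marks (40 mm long along the rail, on the plate either side). Axes as rail. The fitted module's origin lies 10 mm below it. Rail and plate give straight down on rubber mounts: about 1 N per mm, hard stop at 9 mm.
- near_edge (a point): Outer upper edge of the rail's near flange, 17.5 mm before place (far edge: 17.5 mm beyond). Flanges are 2.5 mm thick and stand out 7.5 mm from the walls of the hat, with 12.5 mm free below them. Axes as rail.
- pliers: Bystander: pliers with red handles, about 155 x 65 mm, 16 mm high, loose. Origin under the pivot, x to the jaws.
- offcut: Bystander: copper-brown metal offcut 90 x 50 x 10 mm, loose. Origin under its centre.
- nozzle: Bystander: small brass nozzle, 26 mm across, 42 mm high, standing loose. Origin under its centre.
Not all that is in view belongs to the job. There is more than one size of the module; the one meant has the size given above.

How it is judged:
By the outcome, as a careful person would: the job done as asked, in the order asked, and still so for the second after the job is handed in, with the robot touching nothing.
It also fails if it takes over 58 s, if anything falls off the work surface, if the arm or the gripper's body presses on something with over 40 N, if the wrist force passes 120 N, or if a joint passes its speed limit or range.

## Working session

There is one attempt and no reset: what is moved stays moved. The work goes in short steps, Python scripts to look and compute and a tool call to move; the robot and the scene stay as the last step left them, time stands still between calls to the robot, and variables do not carry over. Pictures are saved under pics/ and viewed, and the job is handed in when it is done.

Besides the shell and the picture viewer there is one more tool, called as a command line: name --argument value ..., lists and objects as JSON in quotes. send_rows: Moves the arm, as the interface text tells. Its arguments: {"type":"object","properties":{"increments":{"type":"array"},"squeeze":{"type":"number"}},"required":["increments"]}

```bash
ls; mkdir -p pics; python3 - <<'E'
from cell import robot
import cv2
s=robot.get_state(); print(s)
for n in("scene","top","wrist"):
    p,d=robot.snapshot(n); cv2.imwrite(f"pics/{n}0.png",p[:,:,::-1]); import numpy as np; np.save(f"{n}0.npy",d)
    print(n,robot.camera_params(n))
E
```

```text
pics
{'t': 0.0, 'q': array([1.12131000e+00, 1.04676022e-01, 9.64719450e-02, 1.56391079e+00,
       7.55338955e-07, 1.35310601e+00]), 'joint_velocities': array([ 0.00029143,  0.00057981, -0.00095214,  0.00118783,  0.0003772 ,
       -0.00039881]), 'joint_torque': array([-1.53899628e-04, -5.56928372e+01,  5.03650618e+01,  1.67274463e-02,
       -2.74341437e-04,  5.65901630e-06]), 'eef_pos': array([0.13764943, 0.58360257, 0.19223747]), 'orientation': array([-2.16225867e-04,  1.15638687e-01,  9.93291125e-01, -6.22804588e-04]), 'ft_force': array([-0.30006341,  0.59610102, -0.62329725]), 'wrist_torque': array([-0.00420705, -0.02439522,  0.01647022]), 'gripper_width': 0.08530499995197258}
scene {'camera_matrix': array([[398.68343218,   0.        , 313.70296117],
       [  0.        , 398.68343218, 200.51662686],
       [  0.        ,   0.        ,   1.        ]]), 'distortion': array([0.01188954, 0.        , 0.        , 0.        , 0.        ]), 'extrinsics': array([[ 0.58156842,  0.81339563,  0.01287336, -0.3254496 ],
       [-0.53329891,  0.36925716,  0.76107912,  0.20334232],
       [ 0.
[... 555 characters left out ...]
175 , -1.12368581],
       [ 0.        ,  0.        ,  0.        ,  1.        ]])}
wrist {'camera_matrix': array([[349.37422866,   0.        , 315.96885298],
       [  0.        , 349.37422866, 202.38006922],
       [  0.        ,   0.        ,   1.        ]]), 'distortion': array([0.00312786, 0.        , 0.        , 0.        , 0.        ]), 'T_tool_cam': array([[ 3.94051592e-04,  9.58774028e-01,  2.84169331e-01,
         7.18013908e-02],
       [ 9.99999843e-01, -2.64681371e-04, -4.93656037e-04,
        -6.44551584e-04],
       [-3.98090259e-04,  2.84169481e-01, -9.58773981e-01,
        -1.82326315e-01],
       [ 0.00000000e+00,  0.00000000e+00,  0.00000000e+00,
         1.00000000e+00]])}
```

View pics/scene0.png

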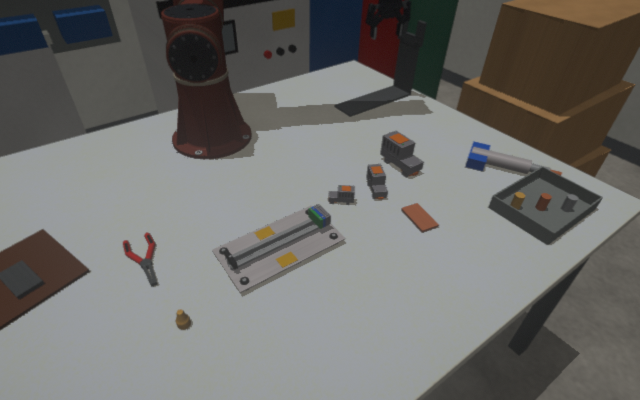

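View pics/top0.png

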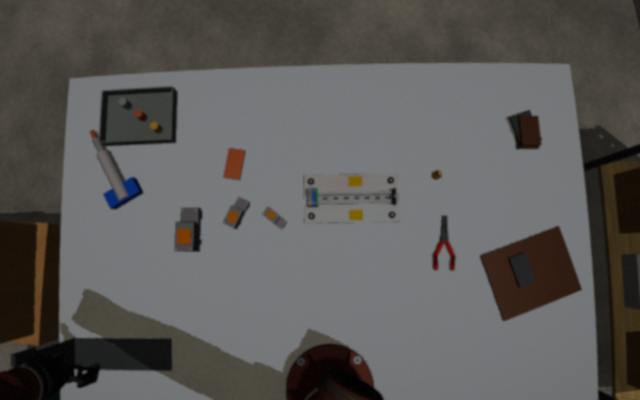

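View pics/wrist0.png

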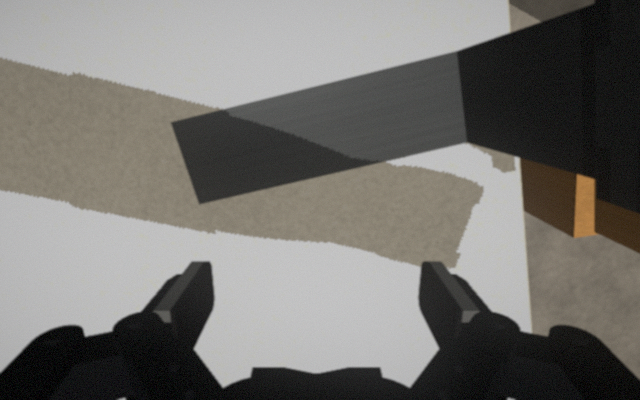

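```bash
cat > h.py <<'E'
import numpy as np,cv2
from cell import robot
from scipy.spatial.transform import Rotation as R
def q2R(q): return R.from_quat([q[1],q[2],q[3],q[0]]).as_matrix()
def campose(n,s=None):
    c=robot.camera_params(n)
    if n=="wrist":
        T=np.eye(4);T[:3,:3]=q2R(s["orientation"]);T[:3,3]=s["eef_pos"]
        return c,T@c["T_tool_cam"]
    return c,np.linalg.inv(c["extrinsics"])
def rays(n,uv,s=None):
    c,T=campose(n,s)
    p=cv2.undistortPoints(np.array(uv,float).reshape(-1,1,2),c["camera_matrix"],c["distortion"]).reshape(-1,2)
    d=np.c_[p[:,0],-p[:,1],-np.ones(len(p))]@T[:3,:3].T
    return T[:3,3],d
def onplane(n,uv,z,s=None):
    o,d=rays(n,uv,s); return o+d*((z-o[2])/d[:,2])[:,None]
def pts(n,uv,depth,s=None):
    o,d=rays(n,uv,s); uv=np.array(uv).astype(int)
    return o+d*depth[uv[:,1],uv[:,0]][:,None]
def proj(n,P,s=None):
    c,T=campose(n,s); W=np.linalg.inv(T); X=(np.atleast_2d(P)@W[:3,:3].T+W[:3,3])*[1,-1,-1]
    return cv2.projectPoints(X,np.zeros(3),np.zeros(3),c["camera_matrix"],c["distortion"])[0].reshape(-1,2)
E
python3 - <<'E'
from h import *
im=cv2.imread("pics/top0.png");d=np.load("top0.npy")
cv2.imwrite("pics/topc.png",cv2.resize(im[140:260,160:410],None,fx=3.2,fy=3.2,interpolation=cv2.INTER_CUBIC))
im=cv2.imread("pics/scene0.png")
cv2.imwrite("pics/scenec.png",cv2.resize(im[120:290,205:445],None,fx=3.3,fy=3.3,interpolation=cv2.INTER_CUBIC))
vv,uu=np.mgrid[140:260,165:295]; uv=np.c_[uu.ravel(),vv.ravel()]
P=pts("top",uv,d)
H=(P[:,2].reshape(vv.shape)*1000)
m=(H>12).astype(np.uint8)
n,l,st,c=cv2.connectedComponentsWithStats(m)
for i in range(1,n):
    if st[i,4]<40: continue
    k=(l==i).ravel(); Q=P[k]
    print(st[i],c[i]+[165,140],"zmax",Q[:,2].max(),np.percentile(Q[:,2],[20,50,80,95]),cv2.minAreaRect((Q[:,:2]*1000).astype(np.float32)))
E
```

```text
[ 58  57  27  32 446] [235.94843049 212.75560538] zmax 0.0621083835634102 [0.02851914 0.05438521 0.05741765 0.05948304] ((500.32171630859375, 245.92916870117188), (37.20654296875, 84.96758270263672), 63.75547790527344)
[   9   66   28   46 1053] [187.83855651 230.15859449] zmax 1.1732908439581902 [0.03998113 0.07830587 0.08202781 0.08436246] ((449.9614562988281, 213.2244415283203), (389.93157958984375, 124.91522216796875), 88.07888793945312)
[ 97  66  25  23 247] [274.00404858 216.951417  ] zmax 0.04897046833920027 [0.02301726 0.04189709 0.04472666 0.04663982] ((483.53228759765625, 139.9488525390625), (67.25625610351562, 27.48552703857422), 49.64221954345703)
```

View pics/topc.png

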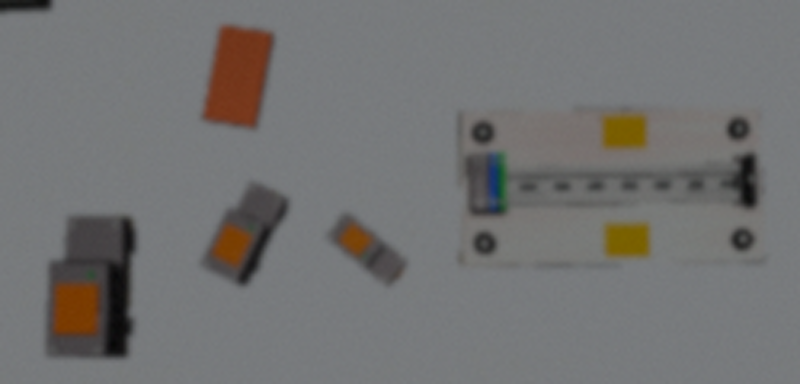

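View pics/scenec.png

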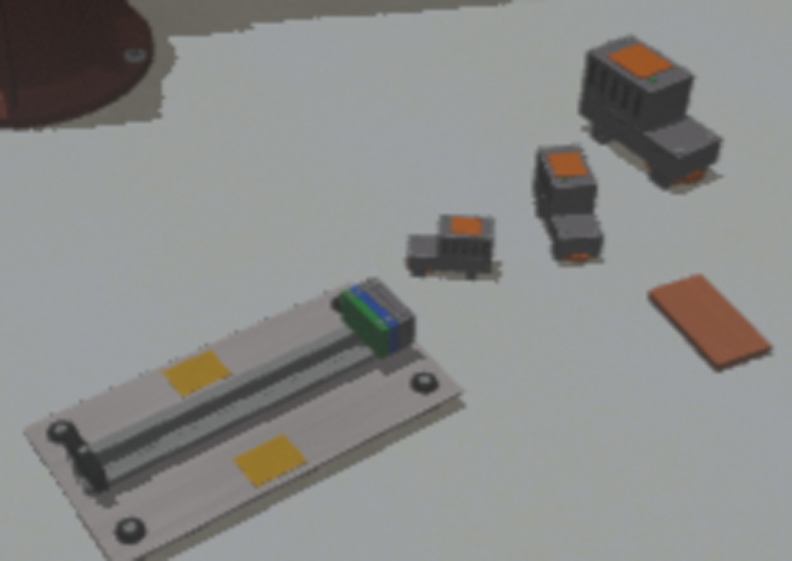

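The candidates in the top picture are the big module at (187,230), the middle one at (236,212) measuring 37x85x~57 mm, and the small one at (274,217) at 27x67 mm. By the description I choose the middle one; the close crop shows its deck end pointing up-right, away from the robot. Next I move the wrist camera over it.

send_rows --increments '[[[-3.55,-2.05,0,0,-1],[-3.55,-2.05,0,0,-1],[-3.55,-2.05,0,0,-1],[-3.55,-2.05,0,0,-1],[-3.55,-2.05,0,0,-1],[-3.55,-2.05,0,0,-1],[-3.55,-2.05,0,0,-1],[-3.55,-2.05,0,0,-1],[-3.55,-2.05,0,0,-1],[-3.55,-2.05,0,0,-1]]]'

```text
t: 0.98
eef_pos: [0.4373, 0.3012, 0.193]
orientation: [0.0, 0.116, 0.993, 0.0]
ft_force: [0.8, 0.5, -0.9]
gripper_width: 0.0854
```

send_rows --increments '[[[-3.55,-2.05,0,0,-1],[-3.55,-2.05,0,0,-1],[0,0,0,6.5,-1],[0,0,0,6.5,-1],[0,0,0,0,-1],[0,0,0,0,-1]]]'

```text
t: 1.48
eef_pos: [0.4958, 0.2466, 0.1928]
orientation: [-0.0, 0.226, 0.974, -0.0]
ft_force: [-0.3, 0.2, -0.4]
gripper_width: 0.0855
```

```bash
python3 - <<'E'
from h import *
s=robot.get_state(); print(s["t"],s["eef_pos"],s["orientation"],s["ft_force"])
p,d=robot.snapshot("wrist"); cv2.imwrite("pics/w1.png",p[:,:,::-1]); np.save("w1.npy",d)
import pickle; pickle.dump(s,open("w1.pkl","wb"))
p,d=robot.snapshot("top"); cv2.imwrite("pics/t1.png",p[:,:,::-1]); np.save("t1.npy",d)
E
```

```text
1.4833 [0.49579833 0.24663091 0.192772  ] [-2.12014584e-04  2.25736783e-01  9.74188307e-01 -4.94449097e-05] [-0.32846215  0.21340943 -0.38916956]
```

View pics/w1.png

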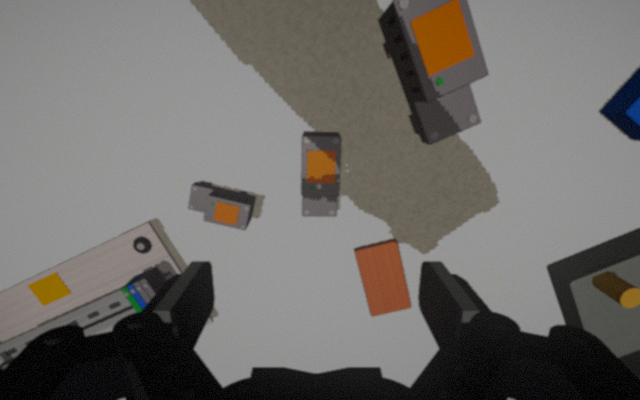

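```bash
python3 - <<'E'
from h import *
import pickle; s=pickle.load(open("w1.pkl","rb"));d=np.load("w1.npy")
Rm=q2R(s["orientation"]); print(Rm)
vv,uu=np.mgrid[115:235,285:360]; uv=np.c_[uu.ravel(),vv.ravel()]
P=pts("wrist",uv,d,s)
T=(P-s["eef_pos"])@Rm
for lo,hi in((.05,.065),(.022,.034),(.008,.065)):
    k=(P[:,2]>lo)&(P[:,2]<hi); Q=P[k]; print(k.sum(),np.median(Q[:,2]),cv2.minAreaRect((Q[:,:2]*1000).astype(np.float32)),"tool",T[k].min(0),T[k].max(0))
im=cv2.imread("pics/w1.png")
cv2.imwrite("pics/w1c.png",cv2.resize(im[110:250,250:400],None,fx=4,fy=4,interpolation=cv2.INTER_CUBIC))
# top: rail
im=cv2.imread("pics/top0.png");D=np.load("top0.npy")
hsv=cv2.cvtColor(im,cv2.COLOR_BGR2HSV); m=cv2.inRange(hsv,(20,120,80),(32,255,255)); m[:,:300]=0;m[:,405:]=0; m[:160]=0;m[240:]=0
n,l,st,c=cv2.connectedComponentsWithStats(m)
C=[]
for i in range(1,n):
    if st[i,4]>40:
        vs,us=np.where(l==i); X=onplane("top",np.c_[us,vs],.0165); r=cv2.minAreaRect((X[:,:2]*1000).astype(np.float32)); print(st[i],c[i],r, onplane("top",c[i],.0165)); C.append(onplane("top",c[i],.0165)[0])
print("mid",np.mean(C,0),C[0]-C[1],np.degrees(np.arctan2(*(C[0]-C[1])[[1,0]])))
vv,uu=np.mgrid[165:230,295:405]; uv=np.c_[uu.ravel(),vv.ravel()]
P=pts("top",uv,D)
k=(P[:,2]>.027)&(P[:,2]<.037); Q=P[k]; print("rail",np.median(Q[:,2]),cv2.minAreaRect((Q[:,:2]*1000).astype(np.float32)))
k=(P[:,2]>.012)&(P[:,2]<.023); Q=P[k]; print("plate",np.median(Q[:,2]),cv2.minAreaRect((Q[:,:2]*1000).astype(np.float32)))
E
```

```text
[[-8.98085719e-01  4.39820249e-01 -4.35407327e-04]
 [ 4.39820291e-01  8.98085804e-01 -6.18325404e-07]
 [ 3.90761187e-04 -1.92056286e-04 -9.99999905e-01]]
2356 0.057774847230522286 ((486.5879211425781, 254.99783325195312), (35.77969741821289, 56.166748046875), 62.803863525390625) tool [-0.01648131 -0.01450714  0.13237723] [0.04030445 0.02161901 0.14226312]
756 0.02944746064601847 ((499.90167236328125, 248.15684509277344), (35.33368682861328, 86.18478393554688), 63.168174743652344) tool [-0.04607488 -0.01492545  0.15879269] [0.04019448 0.02142259 0.17071812]
3198 0.05735318773896492 ((499.9572448730469, 248.3509521484375), (35.72199249267578, 86.26364135742188), 63.15699768066406) tool [-0.04607488 -0.01492545  0.13237723] [0.04030445 0.02161901 0.17729785]
[348 176  14  10 136] [354.59558824 180.55882353] ((583.6149291992188, -92.17950439453125), (37.74874496459961, 26.307966232299805), 88.39510345458984) [[ 0.58341397 -0.09241947  0.0165    ]]
[349 210  14  10 135] [355.54814815 214.47407407] ((485.2503662109375, -91.18084716796875), (37.31241226196289, 25.79128074645996), 88.33053588867188) [[ 0.48530463 -0.09128453  0.0165    ]]
mid [ 0.5343593 -0.091852   0.0165   ] [ 0.09810934 -0.00113494  0.        ] -0.6627736479126407
rail 0.03178837211805341 ((532.4768676757812, -76.52079772949219), (237.9473876953125, 66.9828872680664), 81.15496063232422)
plate 0.016952145971165122 ((534.113525390625, -80.56100463867188), (270.4882507324219, 139.94332885742188), 88.5488052368164)
```

View pics/w1c.png

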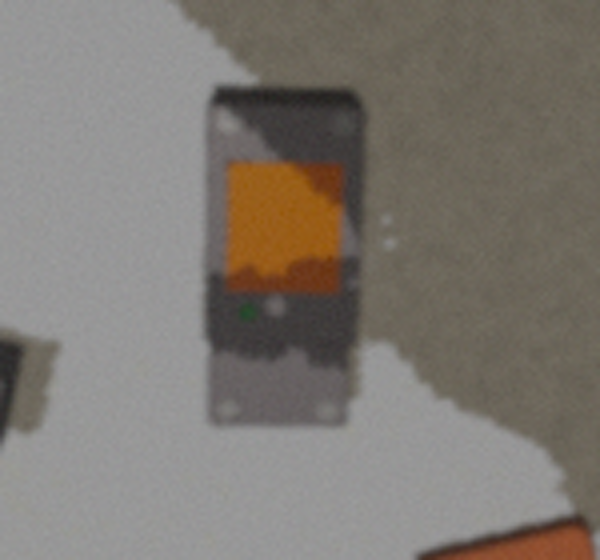

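The close crop confirms the middle module at 35.7 x 86.3 mm with its top at about 57 mm. The orange panel is at wrist pixel (322,165) and the deck is on the side away from the robot. The plan is to grasp the tower 20 mm towards the lip from the origin, then tilt it in the grip by pressing the foot end gently on the near flange.

send_rows --increments '[[[2.0,0.33,0,0,-1],[0,0,3.5,0.7,-1],[0,0,4,0,-1],[0,0,4,0,-1],[0,0,3,0,-1],[0,0,2,0,-1],[0,0,0.9,0,-1],[0,0,0,0,-1],[0,0,0,0,1],[0,0,0,0,1]]]' --squeeze 25

```text
t: 2.42
eef_pos: [0.4808, 0.259, 0.0211]
orientation: [0.001, 0.233, 0.973, 0.001]
ft_force: [-0.1, 0.3, 0.5]
gripper_width: 0.0638
```

send_rows --increments '[[[0,0,0,0,1],[0,0,0,0,1],[0,0,0,0,1],[0,0,0,0,1],[0,0,0,0,1],[0,0,0,0,1]]]'

```text
t: 2.92
eef_pos: [0.4795, 0.2585, 0.0191]
orientation: [0.0, 0.233, 0.972, 0.0]
ft_force: [0.9, 0.2, -0.4]
gripper_width: -0.0004
```

```bash
python3 - <<'E'
from h import *
p,d=robot.snapshot("wrist"); cv2.imwrite("pics/w2.png",p[:,:,::-1])
p,d=robot.snapshot("scene"); cv2.imwrite("pics/s2.png",cv2.resize(p[60:260,280:520,::-1],None,fx=3,fy=3))
E
```

```text
(no output)
```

View pics/w2.png

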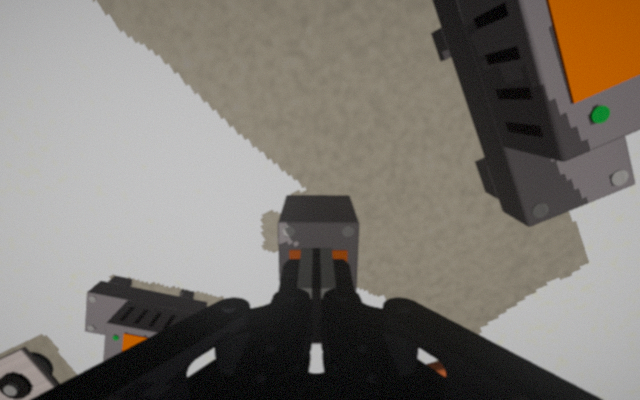

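View pics/s2.png

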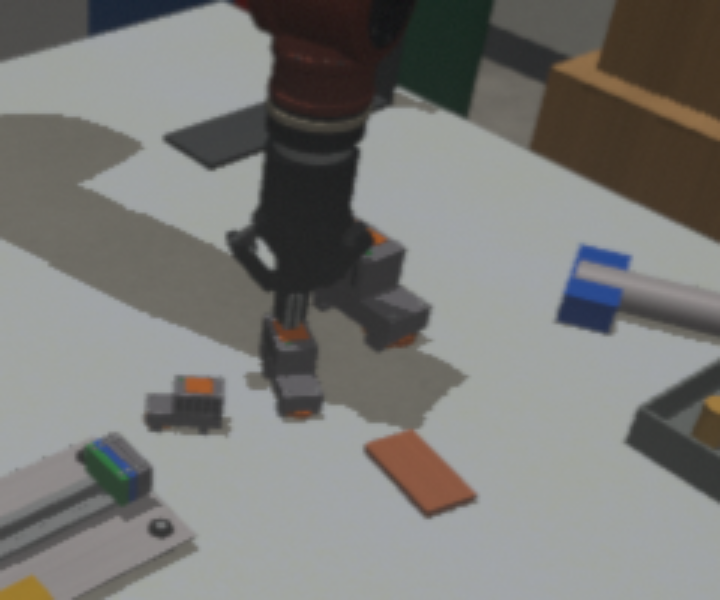

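```bash
python3 - <<'E'
from h import *
s=robot.get_state(); print(s["t"],s["eef_pos"],s["gripper_width"],s["ft_force"],s["q"])
p,d=robot.snapshot("wrist"); 
for uv in [(318,210),(318,230),(290,225),(345,230),(318,250),(285,280),(355,280),(295,255),(300,100),(150,100),(340,320),(300,320),(318,330)]:
    print(uv,d[uv[1],uv[0]],pts("wrist",[uv],d,s)[0])
print(proj("wrist",s["eef_pos"],s))
E
```

```text
3.0167 [0.47942054 0.25850462 0.01898911] -0.00022719746816833675 [-0.53034495  0.26207241 -0.02564267] [ 2.54204354e-01 -2.01378339e-02 -3.47724361e-01  1.24325954e+00
  1.01736255e-04  7.25150100e-01]
(318, 210) 0.16950728 [0.46188558 0.26806391 0.03984523]
(318, 230) 0.15356316 [0.46502006 0.26635782 0.05753049]
(290, 225) 0.15292615 [0.45738721 0.25648619 0.05750069]
(345, 230) 0.1533617 [0.47032786 0.27695309 0.05772366]
(318, 250) 0.1475347 [0.47028657 0.2636361  0.06557356]
(285, 280) 0.13096651 [0.46811594 0.25074776 0.08400595]
(355, 280) 0.16194761 [0.49530704 0.27024548 0.05626605]
(295, 255) 0.15658435 [0.47089789 0.25182326 0.05787896]
(300, 100) 0.1915564 [0.41193895 0.28256039 0.00171368]
(150, 100) 0.19196127 [0.37463848 0.20914397 0.001271  ]
(340, 320) 0.1006175 [0.472904   0.26908304 0.11446721]
(300, 320) 0.099748224 [0.46723118 0.25909316 0.11521325]
(318, 330) 0.123703495 [0.48560294 0.25567652 0.09554013]
[[316.69737294 232.66078491]]
```

```bash
python3 - <<'E'
from h import *
import pickle; s=pickle.load(open("w1.pkl","rb"));d=np.load("w1.npy")
Rm=q2R(s["orientation"])
for uv in [(205,270),(195,275),(185,280),(208,280),(200,268),(426,270),(440,275),(425,290),(210,295)]:
    print(uv,(pts("wrist",[uv],d,s)[0]-s["eef_pos"])@Rm*1000)
s=robot.get_state();Rm=q2R(s["orientation"])
p,d=robot.snapshot("wrist"); cv2.imwrite("pics/w3c.png",cv2.resize(p[180:360,230:410,::-1],None,fx=4,fy=4))
for v in range(240,350,10): print(v,[( u,((pts("wrist",[(u,v)],d,s)[0]-s["eef_pos"])@Rm*1000).round(0).tolist()) for u in (290,298,305,330,340)])
E
```

```text
(205, 270) [  8.2421112  -43.29982742 -60.26968392]
(195, 275) [ 10.45910482 -44.25049817 -68.39008912]
(185, 280) [  9.8481447  -47.02168564 -70.92934838]
(208, 280) [  2.46844903 -43.42353073 -57.63590702]
(200, 268) [ 10.14821772 -44.39883784 -62.32306132]
(426, 270) [  8.48901406  41.93250385 -60.70996393]
(440, 275) [  9.61639416  45.13535326 -66.78528417]
(425, 290) [ -0.93549884  42.76438683 -59.43729502]
(210, 295) [ -4.41458583 -43.27423456 -57.43146142]
240 [(290, [12.0, -12.0, -39.0]), (298, [12.0, -8.0, -38.0]), (305, [12.0, -5.0, -39.0]), (330, [12.0, 6.0, -39.0]), (340, [11.0, 10.0, -38.0])]
250 [(290, [7.0, -12.0, -39.0]), (298, [7.0, -8.0, -40.0]), (305, [10.0, -5.0, -46.0]), (330, [10.0, 6.0, -46.0]), (340, [7.0, 10.0, -39.0])]
260 [(290, [6.0, -11.0, -47.0]), (298, [6.0, -8.0, -47.0]), (305, [11.0, -5.0, -57.0]), (330, [10.0, 5.0, -55.0]), (340, [6.0, 10.0, -47.0])]
270 [(290, [6.0, -11.0, -55.0]), (298, [11.0, -7.0, -65.0]), (305, [10.0, -5.0, -64.0]), (330, [10.0, 5.0, -64.0]), (340, [6.0, 9.0, -56.0])]
280 [(290, [6.0, -10.0, -64.0]), (298, [10.0, -7.0, -72.0]), 
[... 245 characters left out ...]
, -182.0]), (298, [11.0, -6.0, -86.0]), (305, [12.0, -4.0, -87.0]), (330, [11.0, 4.0, -86.0]), (340, [11.0, 7.0, -86.0])]
310 [(290, [11.0, -8.0, -92.0]), (298, [11.0, -6.0, -91.0]), (305, [12.0, -4.0, -92.0]), (330, [12.0, 4.0, -92.0]), (340, [11.0, 7.0, -91.0])]
320 [(290, [12.0, -8.0, -97.0]), (298, [12.0, -6.0, -97.0]), (305, [11.0, -4.0, -96.0]), (330, [12.0, 4.0, -97.0]), (340, [12.0, 6.0, -97.0])]
330 [(290, [17.0, -7.0, -109.0]), (298, [17.0, -5.0, -109.0]), (305, [8.0, -4.0, -96.0]), (330, [14.0, 3.0, -104.0]), (340, [16.0, 6.0, -108.0])]
340 [(290, [17.0, -7.0, -112.0]), (298, [16.0, -5.0, -111.0]), (305, [-2.0, -4.0, -88.0]), (330, [11.0, 3.0, -105.0]), (340, [16.0, 5.0, -111.0])]
```

View pics/w3c.png

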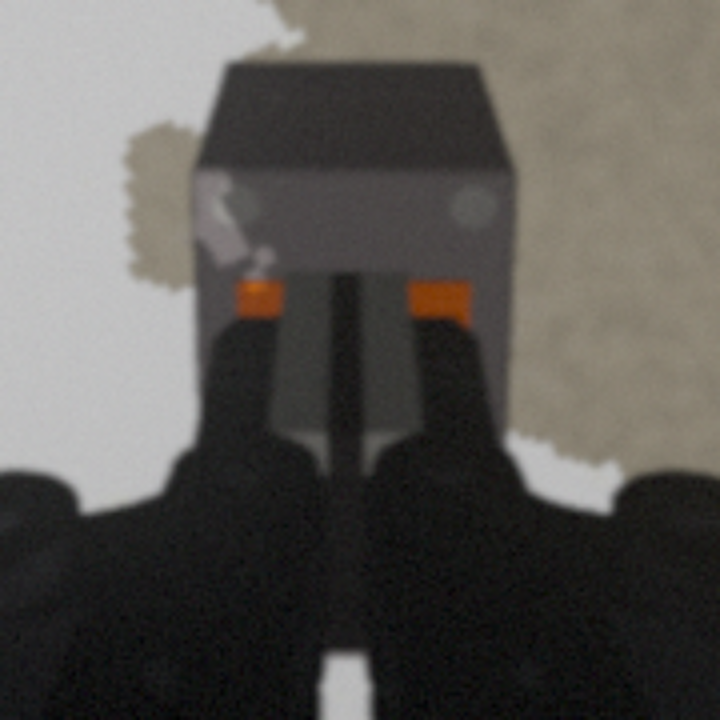

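```bash
python3 - <<'E'
from h import *
print(robot.grip_depth,[a for a in dir(robot) if a[0]!='_'])
s=robot.get_state(); p,d=robot.snapshot("scene")
# finger tips seen by scene camera
Rm=q2R(s["orientation"])
for z in (0,-.02,-.045,-.06): print(z,proj("scene",s["eef_pos"]+Rm@[0,0,z]))
vv,uu=np.mgrid[140:182,365:392];uv=np.c_[uu.ravel(),vv.ravel()]
P=(pts("scene",uv,d)-s["eef_pos"])@Rm*1000
k=(abs(P[:,1])<14)&(abs(P[:,0])<14)&(P[:,2]<-41)
print(np.sort(P[k][:,2])[-30:])
E
```

```text
0.0187 ['IKError', 'camera_params', 'get_state', 'grip_depth', 'hand_in', 'snapshot']
0 [[373.79702136 179.41556245]]
-0.02 [[374.61934785 173.51180872]]
-0.045 [[375.67615108 165.9278638 ]]
-0.06 [[376.32623758 161.26442568]]
[-51.91114696 -51.33151816 -51.0044092  -50.99952154 -50.83000597
 -50.75769912 -50.30165215 -50.04273369 -49.95864552 -49.53326396
 -49.04707474 -48.99125623 -48.92391146 -48.80568467 -48.6552963
 -48.35237899 -47.78660981 -47.36179841 -47.08991653 -46.90661496
 -46.15137579 -46.15106317 -45.28521703 -43.65084938 -43.53777497
 -43.4173866  -42.93213051 -41.76783041 -41.52179762 -41.39095184]
```

Both cameras show that the shut fingertips end about 45 mm short of the reported TCP, roughly at the tower top, so the fingers closed above the module without touching it. I'll allow for that offset: open, go 43 mm lower, and grasp again.

send_rows --increments '[[[0,0,-1,0,-1],[0,0,0,0,-1],[0,0,0,0,-1],[0,0,0,0,-1],[0,0,0,0,-1],[0,0,0,0,-1],[0,0,0,0,-1],[0,0,0,0,-1]]]'

```text
t: 3.83
eef_pos: [0.4794, 0.2585, 0.0289]
orientation: [-0.0, 0.233, 0.972, -0.0]
ft_force: [0.0, 0.1, -0.8]
gripper_width: 0.0851
```

```bash
python3 - <<'E'
from h import *
s=robot.get_state(); print(s["t"],s["eef_pos"],s["gripper_width"],s["ft_force"])
p,d=robot.snapshot("wrist"); cv2.imwrite("pics/w4.png",p[:,:,::-1])
Rm=q2R(s["orientation"])
vv,uu=np.mgrid[180:380,100:540];uv=np.c_[uu.ravel(),vv.ravel()]
P=(pts("wrist",uv,d,s)-s["eef_pos"])@Rm*1000
k=(P[:,2]+s["eef_pos"][2]*-1000 < 0)&(abs(P[:,1])<23)&(abs(P[:,2]+28)<5)
print(P[k].min(0),P[k].max(0),np.median(P[k],0))
E
```

```text
3.8333 [0.47937664 0.25849944 0.02888896] 0.08512893580054635 [ 0.01288502  0.1179025  -0.7664954 ]
[-36.12765282 -17.83058654 -31.4675893 ] [ 20.45960258  18.3550226  -23.04187024] [ -4.55686285   0.10356359 -28.87338917]
```

View pics/w4.png

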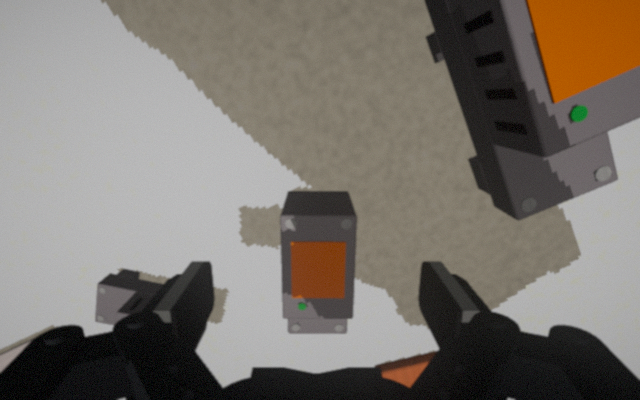

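```bash
python3 - <<'E'
from h import *
s=robot.get_state()
p,d=robot.snapshot("wrist")
Rm=q2R(s["orientation"])
vv,uu=np.mgrid[0:255,0:640];uv=np.c_[uu.ravel(),vv.ravel()]
P=(pts("wrist",uv,d,s)-s["eef_pos"])@Rm*1000
k=(P[:,2]<20)&(P[:,1]>25); print("big",P[k].min(0),P[k].max(0))
D=np.load("top0.npy")
vv,uu=np.mgrid[180:260,165:295];uv=np.c_[uu.ravel(),vv.ravel()]
Q=pts("top",uv,D);T=(Q-s["eef_pos"])@Rm*1000
for nm,k in(("small",(uv[:,0]>258)&(Q[:,2]>.015)),("big",(uv[:,0]<210)&(uv[:,0]>172)&(Q[:,2]>.015)&(Q[:,2]<.1))): print(nm,T[k].min(0),T[k].max(0)); kk=k&(abs(T[:,0])<40); print(T[kk].min(0) if kk.any() else None,T[kk].max(0) if kk.any() else None)
E
```

```text
big [ 11.6272392   52.80335826 -57.46379187] [118.46630302 149.61915371  19.9524221 ]
small [  -77.5607443  -256.8120709 -1144.3852605] [-20.16816388 -70.50867062  13.52360358]
[  -39.47592864  -256.8120709  -1144.3852605 ] [ -20.16816388 -124.05471327   11.07892319]
big [ 10.06951084  48.89000668 -58.39857239] [143.91736397 147.84238994  13.79790233]
[ 10.06951084  88.46512987 -18.02001631] [ 39.8853984  147.84238994  13.79790233]
```

send_rows --increments '[[[0,0,2,0,-1],[0,0,2,0,-1],[0,0,1,0,-1],[0,0,0.3,0,-1],[0,0,0,0,-1],[0,0,0,0,1],[0,0,0,0,1],[0,0,0,0,1],[0,0,0,0,1],[0,0,0,0,1]]]' --squeeze 25

```text
t: 4.77
eef_pos: [0.4801, 0.2587, -0.0231]
orientation: [0.001, 0.233, 0.972, 0.0]
ft_force: [0.2, 0.7, 4.4]
gripper_width: 0.0358
```

send_rows --increments '[[[0,0,0,0,1],[0,0,0,0,1],[0,0,0,0,1],[0,0,-1,0,1],[0,0,-2,0,1],[0,0,-2,0,1],[0,0,0,0,1]]]'

```text
t: 5.35
eef_pos: [0.4817, 0.2592, 0.0302]
orientation: [0.002, 0.233, 0.972, 0.001]
ft_force: [1.3, 1.4, -1.4]
gripper_width: 0.0356
```

send_rows --increments '[[[0,0,-3.5,0,1],[0,0,-3.5,0,1],[-1.63,-3.53,0,0,1],[-1.63,-3.53,0,0,1],[-1.63,-3.53,0,0,1],[-1.63,-3.53,0,0,1],[-1.63,-3.53,0,0,1],[-1.63,-3.53,0,0,1],[-1.63,-3.53,0,0,1],[-1.63,-3.53,0,0,1]]]'

```text
t: 6.18
eef_pos: [0.4668, -0.054, 0.0955]
orientation: [-0.0, 0.233, 0.972, 0.0]
ft_force: [1.3, 0.0, -2.4]
gripper_width: 0.0356
```

send_rows --increments '[[[-1.63,-3.53,0,0,1],[0,0,0,-6.4,1],[0,0,0,-6.4,1],[0,0,0,-6.4,1],[0,0,0,-6.3,1],[0,0,0,0,1],[0,0,0,0,1]]]'

```text
t: 6.77
eef_pos: [0.4657, -0.091, 0.0955]
orientation: [-0.0, 0.015, 1.0, 0.0]
ft_force: [-0.7, -1.2, -2.3]
gripper_width: 0.036
```

```bash
python3 - <<'E'
from h import *
s=robot.get_state(); print(s["t"],s["eef_pos"],s["orientation"],s["ft_force"],s["wrist_torque"])
p,d=robot.snapshot("wrist"); cv2.imwrite("pics/w5.png",p[:,:,::-1]); np.save("w5.npy",d)
import pickle; pickle.dump(s,open("w5.pkl","wb"))
E
```

```text
6.7667 [ 0.46574327 -0.0910294   0.09545539] [-3.43982697e-04  1.46429532e-02  9.99892706e-01  2.05139382e-04] [-0.74754959 -1.15236109 -2.28833617] [0.0249993  0.05401263 0.00479393]
```

View pics/w5.png

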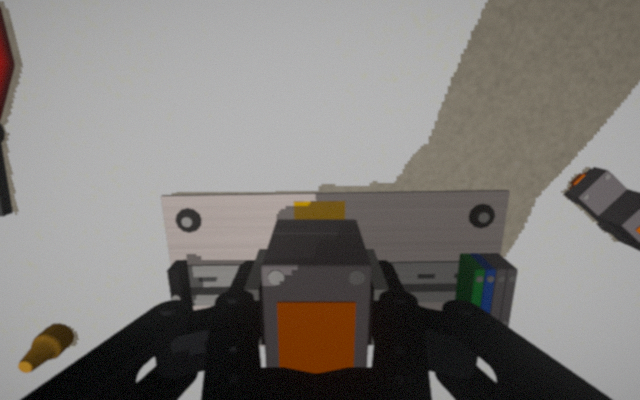

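```bash
python3 - <<'E'
from h import *
import pickle; s=pickle.load(open("w5.pkl","rb"));d=np.load("w5.npy");im=cv2.imread("pics/w5.png")
cv2.imwrite("pics/w5c.png",cv2.resize(im[180:300,150:520],None,fx=2.1,fy=2.1,interpolation=cv2.INTER_CUBIC))
hsv=cv2.cvtColor(im,cv2.COLOR_BGR2HSV);Rm=q2R(s["orientation"])
def tool(P): return (P-s["eef_pos"])@Rm*1000
m=cv2.inRange(hsv,(20,150,80),(32,255,255)); m[:195]=0;m[222:]=0;m[:,:280]=0;m[:,360:]=0
us=np.where(m[202:216].any(0))[0]; print("mark cols",us.min(),us.max(),[ (np.where(m[r])[0][[0,-1]]).tolist() for r in range(203,218,3)])
c=np.where(m[206:216])[1]
L=[];Rr=[]
for r in range(204,217):
    w=np.where(m[r])[0]; L.append((w[0]-.5,r));Rr.append((w[-1]+.5,r))
print("markL",tool(onplane("wrist",L,.0165,s)).mean(0),"R",tool(onplane("wrist",Rr,.0165,s)).mean(0))
# plate depth height
print("plate z",np.median(pts("wrist",[(u,235) for u in list(range(220,255))+list(range(390,450))],d,s)[:,2]))
# rail top z along columns, gradient edges
g=cv2.cvtColor(im,cv2.COLOR_BGR2GRAY).astype(float)
for u in (205,215,225,235,245,395,405,415,425,435):
    col=[(u,v) for v in range(250,300)]
    z=pts("wrist",col,d,s)[:,2]*1000
    print(u,[f"{v}:{int(g[v,u])}/{zz:.0f}" for (_,v),zz in zip(col,z)][:32])
# tower top
vv,uu=np.mgrid[262:365,268:368];uv=np.c_[uu.ravel(),vv.ravel()]
P=tool(pts("wrist",uv,d,s)); k=abs(P[:,2]-np.median(P[:,2]))<6; A=P[k]; c=A.mean(0); n=np.linalg.svd(A-c)[2][2]; n*=-np.sign(n[2]); print("tower top c",c,"n",n,"tilt deg",np.degrees(np.arctan2(n[0],-n[2])), A.min(0),A.max(0))
E
```

```text
mark cols 294 344 [[294, 343], [294, 343], [295, 343], [295, 343], [295, 343]]
markL [-11.77201789 -17.56700075  78.94021222] R [-11.76697089  21.08277263  78.95568186]
plate z 0.017431534383449132
205 ['250:161/17', '251:161/17', '252:158/18', '253:159/17', '254:159/19', '255:158/17', '256:159/18', '257:160/17', '258:158/16', '259:145/17', '260:117/17', '261:100/18', '262:95/18', '263:90/18', '264:82/17', '265:93/32', '266:118/32', '267:128/32', '268:128/33', '269:127/32', '270:131/32', '271:132/31', '272:133/32', '273:131/34', '274:131/32', '275:129/32', '276:122/32', '277:93/20', '278:73/20', '279:72/20', '280:73/19', '281:95/20']
215 ['250:162/19', '251:161/17', '252:158/18', '253:158/17', '254:158/18', '255:158/17', '256:162/17', '257:158/18', '258:159/17', '259:145/17', '260:115/17', '261:98/17', '262:92/17', '263:91/17', '264:78/31', '265:92/32', '266:119/32', '267:128/32', '268:129/33', '269:130/33', '270:129/31', '271:134/32', '272:130/32', '273:135/33', '274:135/31', '275:130/33', '276:116/33', '277:92/20', '278:78/20', '279:78/20', '280:84/20', '281:106/19']
225 ['250:163/
[... 2954 characters left out ...]
276:39/19', '277:45/20', '278:57/20', '279:77/18', '280:81/19', '281:78/21']
435 ['250:89/18', '251:91/17', '252:95/18', '253:95/17', '254:93/16', '255:91/17', '256:91/17', '257:92/17', '258:96/17', '259:91/18', '260:83/18', '261:65/31', '262:67/33', '263:71/32', '264:81/32', '265:76/32', '266:76/32', '267:79/34', '268:76/32', '269:79/34', '270:83/33', '271:77/32', '272:75/33', '273:73/32', '274:70/20', '275:68/20', '276:66/20', '277:73/20', '278:75/20', '279:74/20', '280:78/19', '281:80/20']
tower top c [  3.09423045  -0.15769856 -80.9619547 ] n [ 0.02821355  0.00265713 -0.99959839] tilt deg 1.6167374181403307 [-18.75581537 -17.59992763 -83.30161504] [ 21.61378716  17.54199955 -76.77032124]
```

View pics/w5c.png

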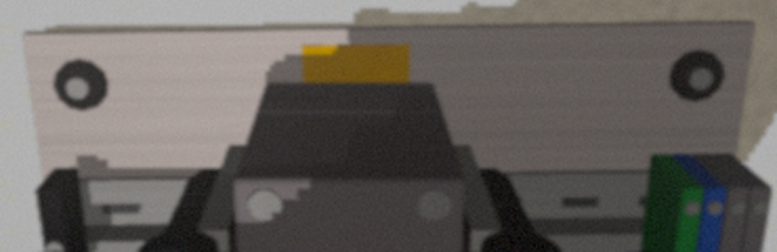

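```bash
python3 - <<'E'
from h import *
import pickle; s=pickle.load(open("w5.pkl","rb"));d=np.load("w5.npy")
Rm=q2R(s["orientation"])
def tool(P): return (P-s["eef_pos"])@Rm*1000
for z in (.031,.0323):
    E=tool(onplane("wrist",[(205,265.3),(235,265.1),(405,263.1),(435,262.8)],z,s)); f=np.polyfit(E[:,1],E[:,0],1); print(E.round(2).tolist(),"slope deg",np.degrees(np.arctan(f[0])),f)
for z in (.0165,.0178): print(tool(onplane("wrist",[(295,210),(343.5,210)],z,s)))
# plate near edge
im=cv2.imread("pics/w5.png");g=cv2.cvtColor(im,cv2.COLOR_BGR2GRAY).astype(float)
X=tool(onplane("wrist",[(172,194.7),(500,191.3)],.016,s)); print("plateedge",X)
for u in (172,250,400,500): print(u,g[186:202,u].astype(int))
for name in("t1",):
  pass
E
```

```text
[[-52.26, -86.87, 64.38], [-52.1, -63.55, 64.39], [-50.39, 68.56, 64.45], [-50.12, 91.82, 64.46]] slope deg 0.704751188634736 [ 1.23008490e-02 -5.12468599e+01]
[[-51.6, -86.42, 63.09], [-51.44, -63.22, 63.09], [-49.74, 68.19, 63.15], [-49.48, 91.33, 63.16]] slope deg 0.7047511886347362 [ 1.23008490e-02 -5.05980098e+01]
[[-11.76213327 -17.0542016   78.94042428]
 [-11.75715745  21.02246826  78.95566453]]
[[-11.3457469  -16.97303221  77.64074528]
 [-11.34079583  20.91422483  77.65590972]]
plateedge [[   0.52660445 -112.28629834   79.41084342]
 [   3.29370565  141.82964531   79.51445081]]
172 [179 176 179 180 177 175 166 144 126 115 138 160 164 163 161 167]
250 [178 178 179 177 181 164 135 110 114 145 163 166 167 163 167 164]
400 [121 123 123 117 110  93  88  89  95  96  97 100  98  98  96  96]
500 [121 120 118 107  86  86  92  96  95  94  92  92  96  94  94  95]
```

The wrist picture shows the module held between the fingers, the near mark at (294–344, 203–217), and the near rail edge on rows 265 (left) to 263 (right). The rail is yawed 0.7° relative to the tool and the mark centre is +1.9 mm along tool y. Next I align and lower the foot end towards the near flange.

send_rows --increments '[[[0,0,0,-0.7,1],[-0.3,0.19,2,0,1],[0,0,2,0,1],[0,0,2,0,1],[0,0,1.5,0,1],[0,0,1.1,0,1],[0,0,0,0,1],[0,0,0,0,1]]]'

```text
t: 7.48
eef_pos: [0.4689, -0.0892, 0.0101]
orientation: [-0.0, 0.007, 1.0, 0.0]
ft_force: [0.5, -0.2, -1.5]
gripper_width: 0.0358
```

send_rows --increments '[[[0.1,0,0.2,0,1],[0.1,0,0.2,0,1],[0.1,0,0.2,0,1],[0.1,0,0.2,0,1],[0,0,0,0,1]]]' --squeeze 20

```text
t: 7.9
eef_pos: [0.4662, -0.0897, 0.0028]
orientation: [0.001, 0.007, 1.0, -0.0]
ft_force: [4.3, 0.3, 4.1]
gripper_width: 0.0356
```

send_rows --increments '[[[0.08,0,0.2,0,1],[0.08,0,0.2,0,1],[0.08,0,0.2,0,1],[0.08,0,0.2,0,1],[0,0,0,0,1]]]'

```text
t: 8.32
eef_pos: [0.4615, -0.0895, -0.0062]
orientation: [-0.0, 0.007, 1.0, -0.0]
ft_force: [0.3, -2.0, 5.1]
gripper_width: 0.0358
```

```bash
cat > top.py <<'E'
from h import *
import pickle,sys
def tilt(name,show=True):
    s=robot.get_state(); print(s["t"],s["eef_pos"],s["ft_force"],s["wrist_torque"])
    p,d=robot.snapshot("wrist"); cv2.imwrite(f"pics/{name}.png",p[:,:,::-1]); np.save(name+".npy",d); pickle.dump(s,open(name+".pkl","wb"))
    Rm=q2R(s["orientation"])
    hsv=cv2.cvtColor(p[:,:,::-1].copy(),cv2.COLOR_BGR2HSV)
    vv,uu=np.mgrid[240:365,268:368];uv=np.c_[uu.ravel(),vv.ravel()]
    P=(pts("wrist",uv,d,s)-s["eef_pos"])@Rm*1000
    m=cv2.inRange(hsv,(8,170,60),(18,255,255))[240:365,268:368].ravel()>0
    k=m&(abs(P[:,2]-np.median(P[m,2]))<8); A=P[k]; c=A.mean(0); n=np.linalg.svd(A-c)[2][2]; n*=-np.sign(n[2])
    print("panel n",k.sum(),c.round(1),"tilt",np.degrees(np.arctan2(n[0],-n[2])).round(2), n.round(3))
    return s,p,d
if __name__=="__main__": tilt(sys.argv[1])
E
python3 top.py w6
```

```text
8.3167 [ 0.46150631 -0.08945302 -0.00622845] [ 0.34760217 -1.99127138  5.13929996] [-0.28447552 -0.41839631 -0.06009089]
panel n 5454 [ -1.8  -0.7 -82.4] tilt 8.8 [ 0.153  0.001 -0.988]
```

View pics/w6.png

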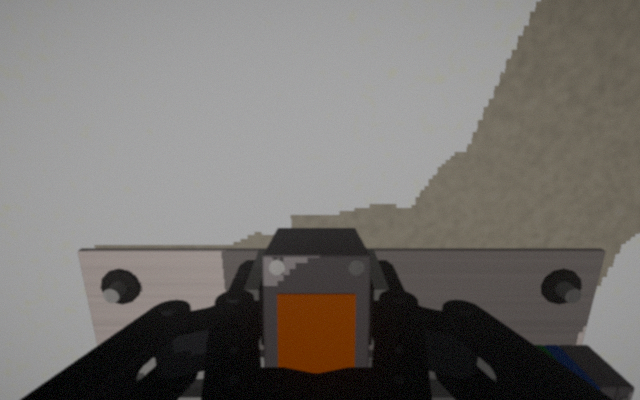

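send_rows --increments '[[[0.1,0,0.15,0,1],[0.1,0,0.15,0,1],[0.1,0,0.15,0,1],[0.05,0,0.1,0,1],[0,0,0,0,1]]]'

```text
t: 8.78
eef_pos: [0.4583, -0.0893, -0.0116]
orientation: [0.0, 0.007, 1.0, -0.0]
ft_force: [1.0, -2.0, 4.8]
gripper_width: 0.0356
```

```bash
python3 top.py w7
```

```text
8.7833 [ 0.45833821 -0.08933428 -0.01157904] [ 1.00631064 -2.04719496  4.82149755] [-0.41312466 -0.72612889 -0.14449864]
panel n 5873 [ -0.5  -0.7 -82.8] tilt 14.82 [ 0.256  0.001 -0.967]
```

```bash
python3 - <<'E'
from h import *
import pickle
def fit(name,box,zr):
    s=pickle.load(open(name+".pkl","rb"));d=np.load(name+".npy");Rm=q2R(s["orientation"])
    vv,uu=np.mgrid[box[1]:box[3],box[0]:box[2]];uv=np.c_[uu.ravel(),vv.ravel()]
    W=pts("wrist",uv,d,s);P=(W-s["eef_pos"])@Rm*1000;k=(W[:,2]>zr[0])&(W[:,2]<zr[1]);A=P[k];n=np.linalg.svd(A-A.mean(0))[2][2];n*=-np.sign(n[2]);print(name,k.sum(),np.degrees(np.arctan2(n[0],-n[2])),n)
fit("w1",(303,140,340,190),(.05,.063)); fit("w1",(240,20,640,230),(-.01,.006)); fit("w5",(20,20,460,180),(-.01,.006))
E
```

```text
w1 1832 0.2698605561737661 [ 0.00470991  0.00333753 -0.99998334]Traceback (most recent call last):
  File "<stdin>", line 7, in <module>
  File "<stdin>", line 6, in fit
    u, s, vh = gufunc(a, signature=signature)
               ~~~~~~^^^^^^^^^^^^^^^^^^^^^^^^
numpy._core._exceptions._ArrayMemoryError: Unable to allocate 35.6 GiB for an array with shape (69158, 69158) and data type float64
```

send_rows --increments '[[[0.06,0,0.12,0,1],[0,0,-0.6,0,1],[0,0,-1.0,0,1],[0,0,-1.0,0,1],[0,0,-1.0,0,1],[0,0,0,0,1],[0,0,0,0,1]]]' --squeeze 25

```text
t: 9.42
eef_pos: [0.4583, -0.0894, 0.0241]
orientation: [0.001, 0.007, 1.0, -0.0]
ft_force: [0.7, -0.1, -2.5]
gripper_width: 0.0357
```

```bash
cat > pose.py <<'E'
from top import *
def pose(name):
    s,p,d=tilt(name); Rm=q2R(s["orientation"]); tool=lambda P:(P-s["eef_pos"])@Rm*1000
    vv,uu=np.mgrid[225:320,285:350];uv=np.c_[uu.ravel(),vv.ravel()]; P=tool(pts("wrist",uv,d,s))
    hsv=cv2.cvtColor(p[:,:,::-1].copy(),cv2.COLOR_BGR2HSV); m=cv2.inRange(hsv,(8,170,60),(18,255,255))[225:320,285:350].ravel()>0
    A=P[m]; c=A.mean(0); n=np.linalg.svd(A-c,full_matrices=False)[2][2]; n*=-np.sign(n[2])
    g=cv2.GaussianBlur(cv2.cvtColor(p,cv2.COLOR_RGB2GRAY),(3,3),0).astype(float)
    # edge row (end face dark -> top face): plane deviation test by depth
    dev=((P-c)@n).reshape(vv.shape)
    rows=[]
    for j in range(vv.shape[1]):
        col=dev[:,j]; i=np.where(col<-2.5)[0]; i=i[i<60]
        if len(i): rows.append((uu[0,j],vv[i.max(),j]))
    rows=np.array(rows); v=np.median(rows[:,1]); print("edge row by depth",v)
    gr=np.diff(g[int(v)-10:int(v)+10,285:350].mean(1)); print("gray grad rows",{int(v)-10+i:round(x,1) for i,x in enumerate(gr) if abs(x)>4})
    th=np.arctan2(n[0],-n[2])
    return s,p,d,c,n,th,Rm
def edgepoint(uv,s,c,n,Rm):
    o,dd=rays("wrist",[uv],s); o=(o-s["eef_pos"])@Rm*1000; dd=dd[0]@Rm
    return o+dd*(((c-o)@n)/(dd@n))
if __name__=="__main__":
    s,p,d,c,n,th,Rm=pose(sys.argv[1])
    cv2.imwrite(f"pics/{sys.argv[1]}c.png",cv2.resize(p[200:400,200:440,::-1],None,fx=3,fy=3,interpolation=cv2.INTER_CUBIC))
E
python3 pose.py w8
```

```text
9.4167 [ 0.4582727  -0.08935736  0.02411286] [ 0.69793216 -0.05147299 -2.53164584] [ 0.03049978  0.06980301 -0.05020266]
panel n 5882 [ -0.5  -0.7 -82.9] tilt 15.22 [ 0.262  0.    -0.965]
edge row by depth 284.0
gray grad rows {}
```

View pics/w8c.png

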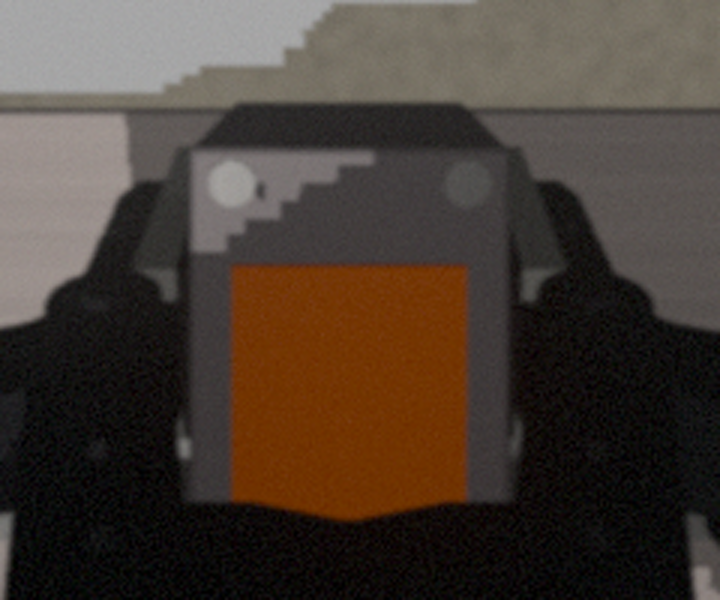

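```bash
cat > plan.py <<'E'
from pose import *
def modpts(name,row,colmid,bias=.27):
    s=pickle.load(open(name+".pkl","rb"));d=np.load(name+".npy");Rm=q2R(s["orientation"])
    p=cv2.imread(f"pics/{name}.png")
    hsv=cv2.cvtColor(p,cv2.COLOR_BGR2HSV); m=cv2.inRange(hsv,(8,170,60),(18,255,255)); m[:225]=0;m[365:]=0;m[:,:268]=0;m[:,368:]=0
    vs,us=np.where(m); A=(pts("wrist",np.c_[us,vs],d,s)-s["eef_pos"])@Rm*1000
    c=A.mean(0); n=np.linalg.svd(A-c,full_matrices=False)[2][2]; n*=-np.sign(n[2])
    th=np.arctan2(n[0],-n[2])
    e=edgepoint((colmid,row),s,c,n,Rm)
    ex=np.array([-np.cos(th),0,-np.sin(th)]); ez=np.array([np.sin(th),0,-np.cos(th)])
    O=e+40*ex-56*ez
    ey=np.cross(ez,ex)
    f=lambda x,z:O+x*ex+z*ez
    print("tilt",np.degrees(th),"edge",e.round(1),"origin",O.round(1))
    return s,Rm,f
if __name__=="__main__":
    s5=pickle.load(open("w5.pkl","rb")); R5=q2R(s5["orientation"])
    ne=s5["eef_pos"]+R5@(np.array([-50.6,2.46,63.1])/1000)
    print("near edge world",ne)
    s,Rm,f=modpts(sys.argv[1],float(sys.argv[2]),float(sys.argv[3]))
    t=(ne-s["eef_pos"])@Rm*1000
    print("near edge in tool",t)
    for k,v in dict(slot=(-18.2,10),lip=(-15.2,4.8),legbot=(-25.7,0),toe=(15,5.8),ramp=(18.5,0),lipbot=(-15.2,0)).items(): print(k,f(*v).round(2),"edge - pt",(t-f(*v)).round(2))
E
python3 plan.py w8 249.3 316.3
```

```text
near edge world [ 0.51635057 -0.09002563  0.03232128]
tilt -38.49461765692269 edge [  42.9   -0.6 -117.7] origin [ 46.5  -0.6 -48.9]
near edge in tool [-58.09063982   0.11564987  -8.14422505]
slot [ 54.51  -0.64 -68.08] edge - pt [-112.6     0.75   59.94]
lip [ 55.4   -0.64 -62.14] edge - pt [-113.49    0.75   54.  ]
legbot [ 66.6   -0.64 -64.92] edge - pt [-124.69    0.75   56.78]
toe [ 31.14  -0.64 -44.13] edge - pt [-89.23   0.75  35.98]
ramp [ 32.01  -0.64 -37.41] edge - pt [-90.1    0.75  29.27]
lipbot [ 58.38  -0.64 -58.39] edge - pt [-116.47    0.75   50.24]
```

```bash
sed -i 's/    c=A.mean(0); n=np.linalg.svd(A-c,full_matrices=False)\[2\]\[2\]; n\*=-np.sign(n\[2\])\n    th=/&/; /vs,us=np.where(m); A=/a\    A=A[abs(A[:,2]-np.median(A[:,2]))<8]' plan.py; python3 plan.py w8 249.3 316.3
```

```text
near edge world [ 0.51635057 -0.09002563  0.03232128]
tilt 15.216400355158566 edge [ 24.3  -0.6 -76.1] origin [-29.   -0.6 -32.6]
near edge in tool [-58.09063982   0.11564987  -8.14422505]
slot [ -8.8   -0.57 -37.47] edge - pt [-49.29   0.69  29.33]
lip [-13.06  -0.57 -33.24] edge - pt [-45.03   0.69  25.09]
legbot [ -4.19  -0.57 -25.85] edge - pt [-53.9    0.69  17.71]
toe [-41.94  -0.57 -42.13] edge - pt [-16.15   0.69  33.99]
ramp [-46.84  -0.57 -37.45] edge - pt [-11.25   0.69  29.31]
lipbot [-14.32  -0.57 -28.61] edge - pt [-43.77   0.69  20.46]
```

send_rows --increments '[[[-2,0.07,0,0,1],[-2.2,0,0,0,1],[0,0,1.0,0,1],[0,0,0.8,0,1],[0,0,0.4,0,1],[0,0,0,0,1],[0,0,0,0,1]]]'

```text
t: 10.05
eef_pos: [0.4988, -0.0887, 0.0008]
orientation: [-0.001, 0.007, 1.0, 0.0]
ft_force: [-0.1, 0.2, -1.9]
gripper_width: 0.0356
```

```bash
python3 pose.py w9; python3 - <<'E'
from h import *
p,d=robot.snapshot("scene"); cv2.imwrite("pics/s9.png",cv2.resize(p[160:300,200:360,::-1],None,fx=5,fy=4.2,interpolation=cv2.INTER_CUBIC)[:590])
E
```

```text
10.05 [ 0.49879949 -0.08870637  0.00075624] [-0.09812401  0.17330739 -1.90704102] [-0.02423952  0.00910489 -0.03268497]
panel n 5909 [ -0.4  -0.7 -82.8] tilt 15.23 [ 0.263 -0.    -0.965]
edge row by depth 284.0
gray grad rows {288: np.float64(4.0)}
```

View pics/w9c.png

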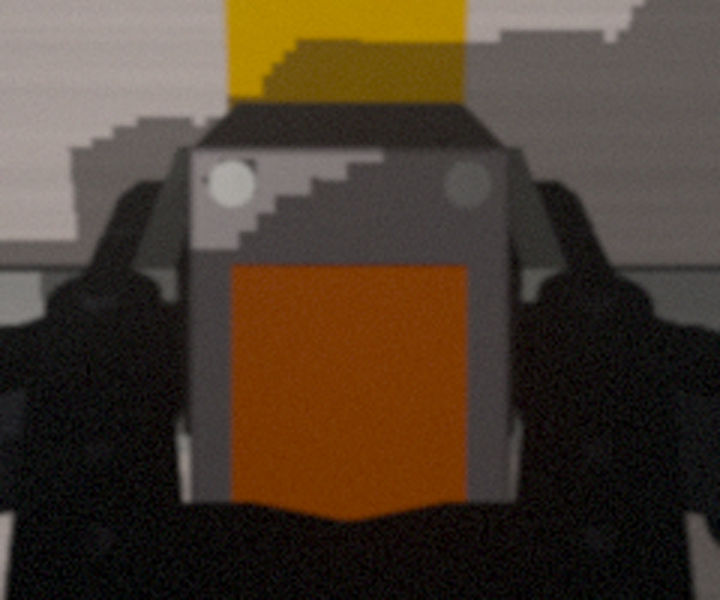

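View pics/s9.png

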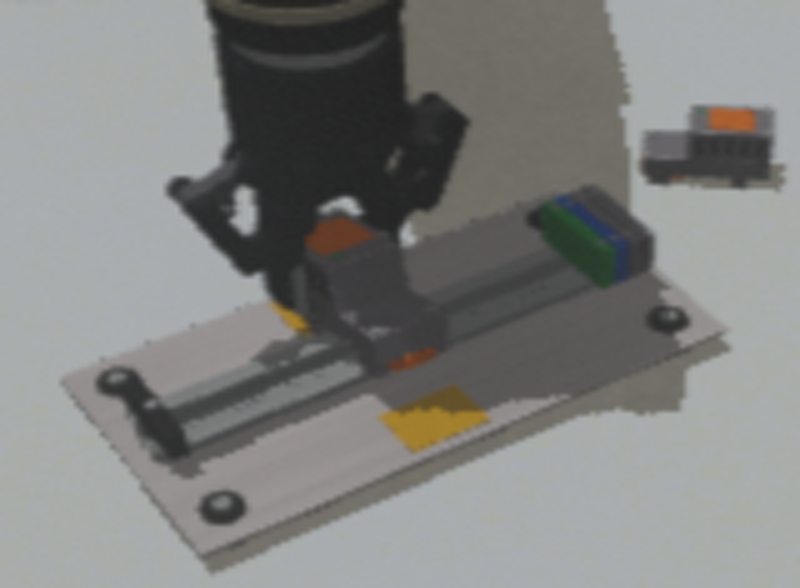

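```bash
python3 - <<'E'
from h import *
import pickle
s=pickle.load(open("w9.pkl","rb"));d=np.load("w9.npy");Rm=q2R(s["orientation"]);g=cv2.imread("pics/w9.png",0).astype(int)
for u in (120,160,203,210,418,426,434,500): print(u,[f"{v}:{g[v,u]}/{z*1000:.0f}" for v,z in zip(range(284,296),pts("wrist",[(u,v) for v in range(284,296)],d,s)[:,2])])
E
python3 plan.py w9 249.3 316.3
```

```text
120 ['284:91/17', '285:87/18', '286:89/17', '287:83/17', '288:66/31', '289:57/31', '290:76/32', '291:106/32', '292:120/34', '293:120/33', '294:119/32', '295:119/33']
160 ['284:92/17', '285:93/17', '286:94/17', '287:82/18', '288:65/30', '289:56/30', '290:78/32', '291:108/33', '292:121/33', '293:122/32', '294:125/31', '295:122/34']
203 ['284:98/19', '285:94/17', '286:91/18', '287:84/17', '288:66/30', '289:61/31', '290:81/32', '291:110/32', '292:123/34', '293:124/33', '294:122/32', '295:126/33']
210 ['284:90/16', '285:91/18', '286:90/17', '287:80/18', '288:67/30', '289:57/32', '290:84/32', '291:113/32', '292:123/32', '293:126/32', '294:126/32', '295:120/32']
418 ['284:87/18', '285:84/16', '286:83/18', '287:82/18', '288:63/30', '289:49/31', '290:61/31', '291:70/32', '292:74/31', '293:73/32', '294:74/33', '295:72/32']
426 ['284:82/18', '285:85/18', '286:87/18', '287:80/18', '288:56/30', '289:46/31', '290:58/31', '291:70/32', '292:73/33', '293:74/33', '294:69/32', '295:72/32']
434 ['284:87/17', '285:88/18', '286:83/18', '287:78/17', '288:65/30', '289:51/32', '290:54/33', '291:69/33', '292:77/33', '293:74/33', '294:71/32', '295:72/33']
500 ['284:87/18', '285:87/17', '286:82/19', '287:82/18', '288:60/30', '289:51/32', '290:56/32', '291:70/32', '292:72/32', '293:73/32', '294:71/33', '295:72/32']
near edge world [ 0.51635057 -0.09002563  0.03232128]
tilt 15.225009264194481 edge [ 24.3  -0.6 -76.1] origin [-29.   -0.6 -32.6]
near edge in tool [-17.52860934  -1.05784169 -31.58736095]
slot [ -8.81  -0.57 -37.46] edge - pt [-8.72 -0.49  5.87]
lip [-13.07  -0.57 -33.23] edge - pt [-4.46 -0.49  1.64]
legbot [ -4.2   -0.57 -25.84] edge - pt [-13.33  -0.49  -5.75]
toe [-41.95  -0.57 -42.12] edge - pt [24.42 -0.49 10.54]
ramp [-46.85  -0.57 -37.45] edge - pt [29.32 -0.49  5.86]
lipbot [-14.33  -0.57 -28.6 ] edge - pt [-3.2  -0.49 -2.99]
```

```bash
python3 - <<'E'
from h import *
import pickle
s=pickle.load(open("w9.pkl","rb"));Rm=q2R(s["orientation"])
for z in (.031,.0323): print((onplane("wrist",[(200,290.2),(316,290.2),(430,290.1)],z,s)-s["eef_pos"])@Rm*1000)
m=[(230/3+200,225),(466/3+200,225)]
print((onplane("wrist",m,.0173,s)-s["eef_pos"])@Rm*1000)
print(robot.get_state()["eef_pos"])
E
```

```text
[[-18.02333474 -57.47296006 -30.30127546]
 [-18.05263876  -0.62813138 -30.26646482]
 [-17.9937218   55.2752967  -30.23212236]]
[[-17.25467153 -56.98832244 -31.60003056]
 [-17.28372521  -0.62912012 -31.56551731]
 [-17.22531158  54.79672399 -31.53146823]]
[[ 10.8900755  -20.47950399 -16.54288627]
 [ 10.8904884   19.21803223 -16.51855051]]
[ 0.49965281 -0.08909126  0.00162743]
```

send_rows --increments '[[[0,0,0.3,0,1],[0,0,0.3,0,1],[0,0,0,0,1],[0,0,0,0,1],[0,0,0,0,1],[0,0,0,0,1]]]'

```text
t: 10.65
eef_pos: [0.4999, -0.0891, -0.0045]
orientation: [0.0, 0.007, 1.0, -0.0]
ft_force: [0.3, 0.5, -0.3]
gripper_width: 0.0358
```

```bash
python3 pose.py w10;python3 plan.py w10 249.3 316.3; python3 - <<'E'
from h import *
import pickle
s=pickle.load(open("w10.pkl","rb"));d=np.load("w10.npy");g=cv2.imread("pics/w10.png",0).astype(int);Rm=q2R(s["orientation"])
for u in (160,203,426,500): print(u,[f"{v}:{g[v,u]}/{z*1000:.0f}" for v,z in zip(range(286,300),pts("wrist",[(u,v) for v in range(286,300)],d,s)[:,2])])
s=robot.get_state();print(s["eef_pos"])
E
```

```text
10.65 [ 0.49994259 -0.08910344 -0.00451337] [ 0.25235164  0.5133239  -0.34498771] [-0.04645012 -0.053041   -0.02437183]
panel n 5943 [ -0.4  -0.7 -82.8] tilt 15.36 [ 0.265 -0.    -0.964]
edge row by depth 284.0
gray grad rows {}
near edge world [ 0.51635057 -0.09002563  0.03232128]
tilt 15.359860980291295 edge [ 24.3  -0.6 -76.1] origin [-29.1  -0.6 -32.7]
near edge in tool [-16.43037339  -0.70340268 -36.82949046]
slot [ -8.93  -0.57 -37.48] edge - pt [-7.5  -0.13  0.65]
lip [-13.2   -0.57 -33.26] edge - pt [-3.23 -0.13 -3.57]
legbot [ -4.35  -0.57 -25.85] edge - pt [-12.08  -0.13 -10.98]
toe [-42.06  -0.57 -42.22] edge - pt [25.63 -0.13  5.39]
ramp [-46.97  -0.57 -37.55] edge - pt [30.54 -0.13  0.72]
lipbot [-14.47  -0.57 -28.63] edge - pt [-1.96 -0.13 -8.2 ]
160 ['286:92/17', '287:90/18', '288:90/17', '289:92/17', '290:89/18', '291:80/17', '292:63/31', '293:57/31', '294:85/32', '295:110/32', '296:123/32', '297:124/33', '298:120/33', '299:119/33']
203 ['286:93/17', '287:86/17', '288:89/18', '289:92/18', '290:88/17', '291:84/16', '292:62/30', '293:62/32', '294:87/33', '295:114/33', '296:123/32', '297:124/32', '298:123/32', '299:122/33']
426 ['286:84/18', '287:86/18', '288:84/18', '289:84/18', '290:84/18', '291:76/17', '292:58/31', '293:45/31', '294:57/32', '295:69/33', '296:73/32', '297:72/33', '298:71/32', '299:67/33']
500 ['286:86/17', '287:84/18', '288:87/16', '289:85/17', '290:85/17', '291:75/17', '292:57/30', '293:48/31', '294:55/32', '295:67/32', '296:71/32', '297:71/32', '298:72/33', '299:69/33']
[ 0.49992128 -0.08911884 -0.00453032]
```

send_rows --increments '[[[-0.15,0,0.01,0,1],[-0.15,0,0.02,0,1],[-0.1,0,0,0,1],[-0.1,0,0,0,1],[0,0,0,0,1],[0,0,0,0,1]]]'

```text
t: 11.2
eef_pos: [0.5048, -0.089, -0.0051]
orientation: [-0.0, 0.007, 1.0, 0.0]
ft_force: [-1.0, 0.1, 0.1]
gripper_width: 0.0357
```

send_rows --increments '[[[-0.1,0,0,0,1],[-0.1,0,0,0,1],[-0.05,0,0,0,1],[0,0,0,0,1],[0,0,0,0,1]]]'

```text
t: 11.62
eef_pos: [0.5066, -0.089, -0.0053]
orientation: [-0.001, 0.007, 1.0, 0.0]
ft_force: [-4.3, -0.7, 0.3]
gripper_width: 0.036
```

```bash
python3 pose.py w11;python3 plan.py w11 249.3 316.3; python3 - <<'E'
from h import *
import pickle
s=pickle.load(open("w11.pkl","rb"));d=np.load("w11.npy");g=cv2.imread("pics/w11.png",0).astype(int);Rm=q2R(s["orientation"])
for u in (150,160,170,450,500): print(u,[f"{v}:{g[v,u]}/{z*1000:.0f}" for v,z in zip(range(292,306),pts("wrist",[(u,v) for v in range(292,306)],d,s)[:,2])])
p,d=robot.snapshot("scene"); cv2.imwrite("pics/s11.png",cv2.resize(p[190:270,230:330,::-1],None,fx=7,fy=7,interpolation=cv2.INTER_CUBIC))
E
```

```text
11.6167 [ 0.5066395  -0.08899353 -0.00528835] [-4.29183278 -0.67249184  0.34458216] [-0.06194153  1.12654356 -0.01221207]
panel n 5914 [ -0.4  -0.7 -82.8] tilt 15.29 [ 0.264 -0.    -0.965]
edge row by depth 284.0
gray grad rows {}
near edge world [ 0.51635057 -0.09002563  0.03232128]
tilt 15.294239161040815 edge [ 24.3  -0.6 -76.1] origin [-29.1  -0.6 -32.6]
near edge in tool [ -9.67264345  -0.89056824 -37.62314392]
slot [ -8.87  -0.57 -37.47] edge - pt [-0.8  -0.32 -0.15]
lip [-13.13  -0.57 -33.24] edge - pt [ 3.46 -0.32 -4.38]
legbot [ -4.27  -0.57 -25.84] edge - pt [ -5.4   -0.32 -11.78]
toe [-42.    -0.57 -42.17] edge - pt [32.33 -0.32  4.55]
ramp [-46.91  -0.57 -37.5 ] edge - pt [37.23 -0.32 -0.12]
lipbot [-14.4   -0.57 -28.61] edge - pt [ 4.73 -0.32 -9.01]
150 ['292:125/32', '293:128/32', '294:128/31', '295:127/31', '296:125/31', '297:127/33', '298:127/32', '299:119/32', '300:99/20', '301:85/18', '302:89/19', '303:97/18', '304:111/18', '305:122/18']
160 ['292:130/32', '293:129/31', '294:128/32', '295:128/31', '296:125/32', '297:128/32', '298:128/32', '299:127/31', '300:128/19', '301:126/19', '302:110/18', '303:76/83', '304:38/84', '305:26/84']
170 ['292:123/32', '293:126/31', '294:127/31', '295:126/32', '296:128/30', '297:128/32', '298:126/32', '299:116/32', '300:84/81', '301:42/81', '302:29/84', '303:23/85', '304:23/84', '305:28/85']
450 ['292:75/32', '293:72/32', '294:73/31', '295:74/33', '296:76/32', '297:75/31', '298:75/33', '299:68/31', '300:46/82', '301:27/81', '302:14/82', '303:15/83', '304:19/83', '305:18/84']
500 ['292:74/31', '293:75/32', '294:74/32', '295:75/31', '296:71/32', '297:75/32', '298:74/32', '299:72/32', '300:73/18', '301:72/19', '302:71/19', '303:75/19', '304:71/19', '305:72/18']
```

View pics/s11.png

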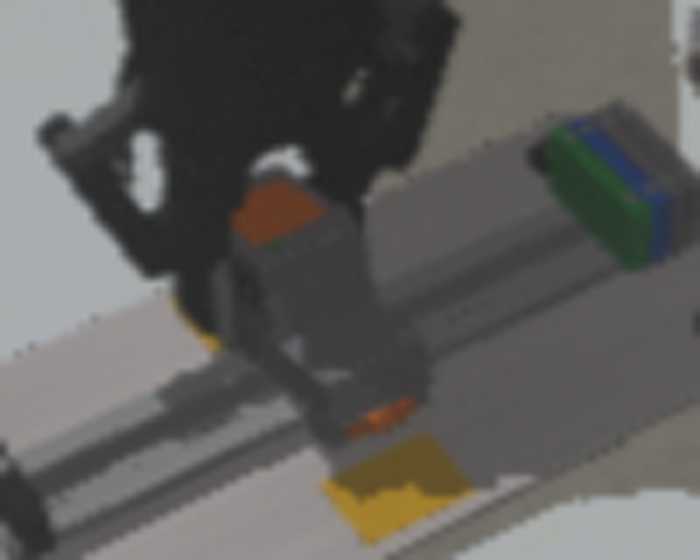

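View pics/w11c.png

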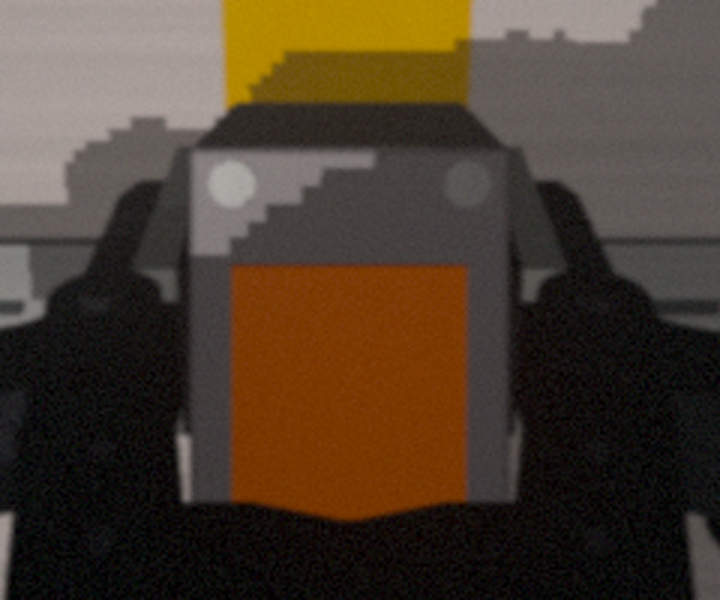

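The lip tip measures about 3.5 mm under the near edge and the slot corner is within 0.8 mm of it. A 4 N seating force agrees, the tilt is 15°, and the module is centred on the mark, whose columns 225–470 in the crop straddle it. I release now and will press on the deck with the fingers shut.

send_rows --increments '[[[0,0,0,0,-0.3],[0,0,0,0,-0.3],[0,0,0,0,-0.3],[0,0,0,0,-0.6],[0,0,0,0,-0.6],[0,0,0,0,-0.6]]]'

```text
t: 12.22
eef_pos: [0.5075, -0.0891, -0.0049]
orientation: [0.0, 0.007, 1.0, 0.0]
ft_force: [-0.3, 0.2, -0.6]
gripper_width: 0.0685
```

send_rows --increments '[[[0,0,-2,0,-0.6],[0,0,-3,0,-0.6],[0,0,-3,0,-0.6],[0,0,-2,0,-0.6],[0,0,0,0,-0.6],[0,0,0,0,-0.6]]]'

```text
t: 12.72
eef_pos: [0.5083, -0.0895, 0.0963]
orientation: [0.001, 0.007, 1.0, -0.0]
ft_force: [-0.3, -0.4, -1.2]
gripper_width: 0.0686
```

```bash
python3 - <<'E'
from h import *
import pickle
s=robot.get_state(); print(s["t"],s["eef_pos"],s["ft_force"],s["gripper_width"])
p,d=robot.snapshot("wrist"); cv2.imwrite("pics/w12.png",p[:,:,::-1]);np.save("w12.npy",d);pickle.dump(s,open("w12.pkl","wb"))
p,d=robot.snapshot("scene"); cv2.imwrite("pics/s12.png",cv2.resize(p[190:270,230:330,::-1],None,fx=7,fy=7,interpolation=cv2.INTER_CUBIC))
E
```

```text
12.7167 [ 0.50833382 -0.08954819  0.09626783] [-0.29645209 -0.39749424 -1.18082813] 0.06859840421843882
```

View pics/w12.png

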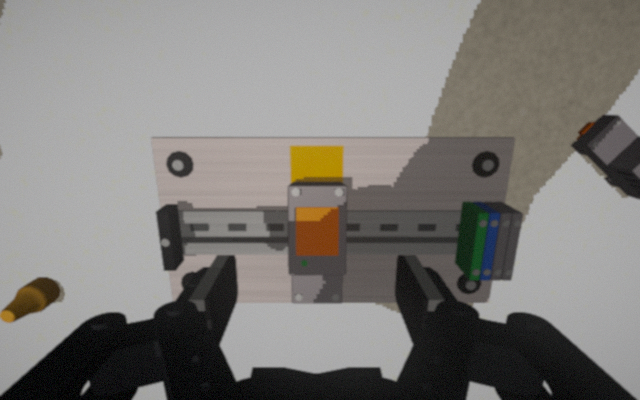

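View pics/s12.png

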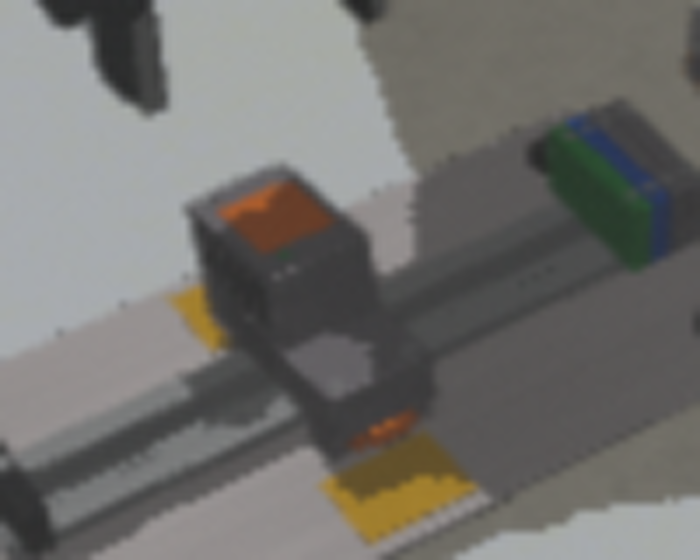

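```bash
cat > meas.py <<'E'
from h import *
import pickle,sys
def meas(name,nobox=None):
    s=pickle.load(open(name+".pkl","rb"));d=np.load(name+".npy");Rm=q2R(s["orientation"]);im=cv2.imread(f"pics/{name}.png");hsv=cv2.cvtColor(im,cv2.COLOR_BGR2HSV)
    m=cv2.inRange(hsv,(8,170,60),(18,255,255)); n,l,st,c=cv2.connectedComponentsWithStats(m); i=1+np.argmax([st[j,4]-3*abs(c[j][0]-316) for j in range(1,n)]); x,y,w,h,_=st[i]; print("panel box",st[i])
    vs,us=np.where(l==i); A=(pts("wrist",np.c_[us,vs],d,s)-s["eef_pos"])@Rm*1000; A=A[abs(A[:,2]-np.median(A[:,2]))<8]; c=A.mean(0); nn=np.linalg.svd(A-c,full_matrices=False)[2][2]; nn*=-np.sign(nn[2])
    print("panel c",c.round(2),"tilt",np.degrees(np.arctan2(nn[0],-nn[2])).round(2),"roll",np.degrees(np.arctan2(nn[1],-nn[2])).round(2), "world",(s["eef_pos"]+Rm@(c/1000)).round(4))
    return s,Rm,c,nn
if __name__=="__main__": meas(sys.argv[1])
E
python3 meas.py w12; python3 - <<'E'
from h import *
import pickle
s=pickle.load(open("w12.pkl","rb"));d=np.load("w12.npy");Rm=q2R(s["orientation"]);g=cv2.imread("pics/w12.png",0).astype(int)
for u in (300,318,335): print(u,[f"{v}:{g[v,u]}/{z*1000:.0f}" for v,z in zip(range(176,196),pts("wrist",[(u,v) for v in range(176,196)],d,s)[:,2])])
for v in (200,240,290): print(v,[f"{u}:{g[v,u]}" for u in range(284,352)])
for u in (230,260,370,400): print(u,[f"{v}:{g[v,u]}/{z*1000:.0f}" for v,z in zip(range(203,216),pts("wrist",[(u,v) for v in range(203,216)],d,s)[:,2])])
D=(pts("wrist",[(u,v) for u in range(300,335,3) for v in range(280,300,2)],d,s)-s["eef_pos"])@Rm*1000
print("deck",D.mean(0),np.polyfit(D[:,0],D[:,2],1), D.min(0),D.max(0))
E
```

```text
panel box [ 296  208   42   47 1934]
panel c [-5.29 -0.07 16.83] tilt 9.97 roll 0.0 world [ 0.5137 -0.0897  0.0795]
300 ['176:134/17', '177:133/17', '178:123/18', '179:102/17', '180:84/18', '181:70/18', '182:62/40', '183:47/51', '184:51/62', '185:75/71', '186:103/75', '187:124/74', '188:123/74', '189:108/74', '190:108/74', '191:114/73', '192:114/74', '193:111/74', '194:112/75', '195:122/74']
318 ['176:126/18', '177:97/16', '178:88/20', '179:88/18', '180:87/18', '181:76/19', '182:55/40', '183:51/51', '184:51/62', '185:70/73', '186:104/74', '187:124/74', '188:130/74', '189:130/74', '190:130/74', '191:128/74', '192:128/75', '193:130/74', '194:127/75', '195:129/74']
335 ['176:124/18', '177:101/17', '178:86/19', '179:88/19', '180:84/19', '181:72/18', '182:54/40', '183:44/51', '184:54/62', '185:72/72', '186:102/73', '187:123/74', '188:125/73', '189:131/74', '190:146/74', '191:151/75', '192:149/75', '193:149/74', '194:145/75', '195:134/75']
200 ['284:163', '285:163', '286:154', '287:135', '288:121', '289:124', '290:131', '291:132', '292:132', '293:128', '294:129', '295:133', '296:131', '297
[... 2169 characters left out ...]
, '215:134/32']
260 ['203:163/17', '204:156/18', '205:144/18', '206:116/17', '207:99/17', '208:98/17', '209:92/17', '210:90/29', '211:109/31', '212:129/32', '213:139/32', '214:134/32', '215:140/32']
370 ['203:93/17', '204:92/17', '205:93/18', '206:93/18', '207:94/17', '208:90/18', '209:88/17', '210:76/31', '211:74/31', '212:78/33', '213:82/34', '214:81/32', '215:81/33']
400 ['203:93/17', '204:94/18', '205:93/17', '206:93/18', '207:93/18', '208:95/18', '209:88/18', '210:72/31', '211:72/32', '212:77/32', '213:81/31', '214:78/34', '215:84/31']
deck [-56.90526998  -0.22368826  36.97730665] [ 0.17556562 46.96791583] [-63.79847004 -11.9324092   34.55639412] [-49.75463349  11.46021099  39.29692704]
```

```bash
cat > slot.py <<'E'
from meas import *
from pose import edgepoint
def slot(name,vtop,utop,vedge,uedges=(230,400)):
    s,Rm,c,nn=meas(name)
    th=np.arctan2(nn[0],-nn[2]); e=edgepoint((utop,vtop),s,c,nn,Rm)
    ex=np.array([-np.cos(th),0,-np.sin(th)]); ez=np.array([np.sin(th),0,-np.cos(th)]); O=e+40*ex-56*ez
    E=(onplane("wrist",[(u,vedge) for u in uedges],.0323,s)-s["eef_pos"])@Rm*1000; E=E.mean(0)
    f=lambda x,z:O+x*ex+z*ez
    print("O",O.round(2),"E",E.round(2))
    for k,v in dict(slot=(-18.2,10),lip=(-15.2,4.8),toe=(15,5.8),press=(32,28),deckend=(46,28),tower=(16,28)).items(): print(k,f(*v).round(2),"edge-pt",(E-f(*v)).round(2))
slot(sys.argv[1],*[float(a) for a in sys.argv[2:5]])
E
python3 slot.py w12 185.3 316.6 211.2
```

```text
panel box [ 296  208   42   47 1934]
panel c [-5.29 -0.07 16.83] tilt 9.97 roll 0.0 world [ 0.5137 -0.0897  0.0795]
O [-26.92  -0.26  69.88] E [-7.89 -1.33 63.99]
slot [-7.27 -0.26 63.19] edge-pt [-0.62 -1.07  0.8 ]
lip [-11.12  -0.26  67.79] edge-pt [ 3.23 -1.07 -3.8 ]
toe [-40.69  -0.26  61.57] edge-pt [32.8  -1.07  2.42]
press [-53.59  -0.26  36.77] edge-pt [45.7  -1.07 27.22]
deckend [-67.38  -0.26  34.34] edge-pt [59.49 -1.07 29.65]
tower [-37.83  -0.26  39.54] edge-pt [29.94 -1.07 24.45]
```

send_rows --increments '[[[-2.8,0,0,0,1],[-2.9,0,0,0,1],[0,0,0,0,1],[0,0,0,0,1],[0,0,1,0,1],[0,0,2,0,1],[0,0,2,0,1],[0,0,1.2,0,1],[0,0,0,0,1],[0,0,0,0,1]]]'

```text
t: 13.65
eef_pos: [0.5633, -0.0896, 0.0325]
orientation: [-0.001, 0.007, 1.0, 0.0]
ft_force: [0.2, -0.3, 1.0]
gripper_width: 0.0003
```

```bash
python3 - <<'E'
from h import *
import pickle
s=robot.get_state(); print(s["t"],s["eef_pos"],s["ft_force"],s["gripper_width"])
p,d=robot.snapshot("wrist"); cv2.imwrite("pics/w13.png",p[:,:,::-1]);np.save("w13.npy",d);pickle.dump(s,open("w13.pkl","wb"))
p,d=robot.snapshot("scene"); cv2.imwrite("pics/s13.png",cv2.resize(p[170:270,230:330,::-1],None,fx=6,fy=6,interpolation=cv2.INTER_CUBIC))
E
```

```text
13.65 [ 0.56325165 -0.0896281   0.03252318] [ 0.16349374 -0.34033258  1.03223699] 0.0002810180954065667
```

View pics/s13.png

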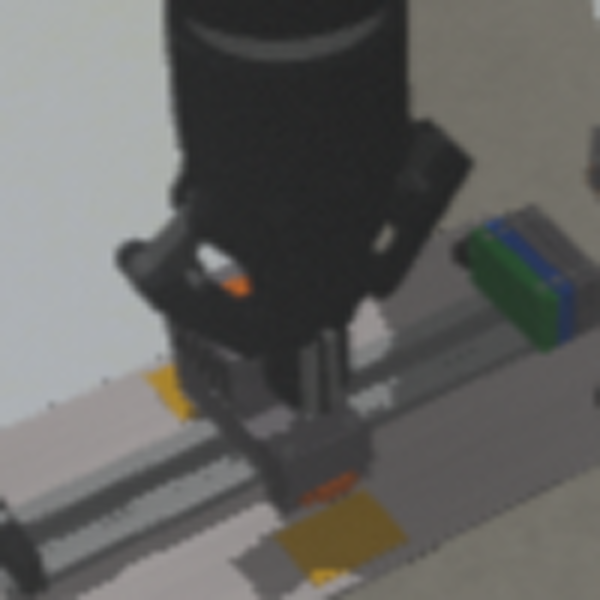

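View pics/w13.png

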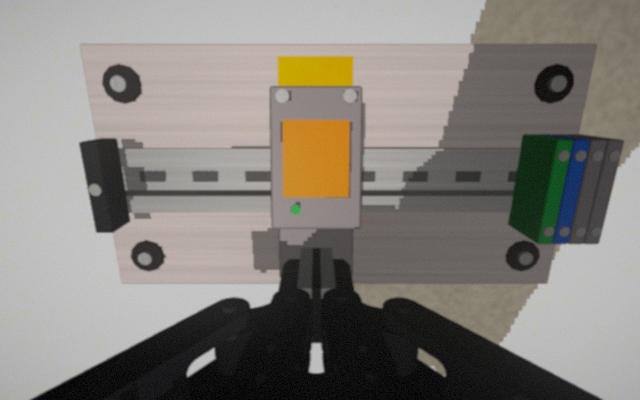

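The fingers are shut over the deck, with the tips around (317,255) in the wrist picture and clear of the tower face. I press down in small steps.

send_rows --increments '[[[0,0,0.5,0,1],[0,0,0.4,0,1],[0,0,0.3,0,1],[0,0,0,0,1]]]'

```text
t: 14.08
eef_pos: [0.564, -0.0898, 0.0203]
orientation: [-0.0, 0.007, 1.0, 0.0]
ft_force: [-0.1, 0.1, -0.5]
gripper_width: -0.0001
```

send_rows --increments '[[[0,0,0.2,0,1],[0,0,0.2,0,1],[0,0,0.2,0,1],[0,0,0,0,1]]]'

```text
t: 14.42
eef_pos: [0.5645, -0.0899, 0.0151]
orientation: [0.0, 0.007, 1.0, -0.0]
ft_force: [-1.1, -0.0, 5.1]
gripper_width: 0.0
```

send_rows --increments '[[[0,0,0.2,0,1],[0,0,0.2,0,1],[0,0,0,0,1]]]'

```text
t: 14.67
eef_pos: [0.565, -0.09, 0.0116]
orientation: [0.001, 0.007, 1.0, -0.0]
ft_force: [-1.6, 1.1, 8.3]
gripper_width: 0.0
```

send_rows --increments '[[[0,0,0.1,0,1],[0,0,0.1,0,1],[0,0,0,0,1]]]'

```text
t: 14.92
eef_pos: [0.5651, -0.0901, 0.0101]
orientation: [0.001, 0.007, 1.0, -0.0]
ft_force: [-2.0, 1.8, 10.0]
gripper_width: 0.0001
```

send_rows --increments '[[[0,0,0.1,0,1],[0,0,0.1,0,1],[0,0,0,0,1]]]'

```text
t: 15.17
eef_pos: [0.5659, -0.0902, 0.0086]
orientation: [0.002, 0.007, 1.0, -0.0]
ft_force: [-0.4, 1.6, 10.7]
gripper_width: 0.0001
```

send_rows --increments '[[[0,0,0.1,0,1],[0,0,0.1,0,1],[0,0,0,0,1]]]'

```text
t: 15.42
eef_pos: [0.5651, -0.0902, 0.0057]
orientation: [0.001, 0.007, 1.0, -0.0]
ft_force: [1.1, -0.4, 5.8]
gripper_width: -0.0002
```

```bash
cat > look.py <<'E'
from meas import *
def look(n):
    s=robot.get_state(); print(s["t"],s["eef_pos"],s["ft_force"])
    p,d=robot.snapshot("wrist"); cv2.imwrite(f"pics/{n}.png",p[:,:,::-1]);np.save(n+".npy",d);pickle.dump(s,open(n+".pkl","wb"))
    meas(n)
    Rm=q2R(s["orientation"])
    for nm,us in(("L",range(190,260,6)),("R",range(375,440,6))):
        z=pts("wrist",[(u,v) for u in us for v in range(70,130,6)],d,s)[:,2]; print("plate z",nm,np.median(z))
look(sys.argv[1])
E
python3 look.py w14
```

```text
15.4167 [ 0.56505975 -0.09022353  0.00567029] [ 1.13147897 -0.44781039  5.84942137]
panel box [ 277  152   81   85 6604]
panel c [ 41.78  -0.35 -70.78] tilt -3.46 roll 0.0 world [ 0.5232 -0.09    0.0764]
plate z L 0.012926317862676992
plate z R 0.012973126195853404
```

```bash
python3 - <<'E'
from h import *
p,d=robot.snapshot("scene"); cv2.imwrite("pics/s14.png",cv2.resize(p[170:270,230:330,::-1],None,fx=6,fy=6,interpolation=cv2.INTER_CUBIC))
s=robot.get_state(); print(s["ft_force"],s["eef_pos"])
E
```

```text
[-0.08397275 -0.11314915  5.22679133] [ 0.56506414 -0.09021928  0.00566835]
```

View pics/w14.png

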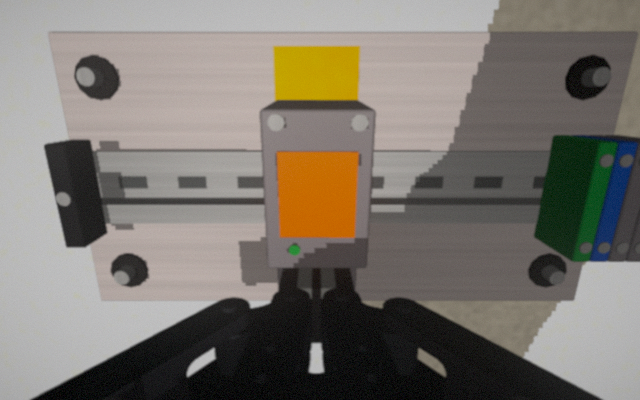

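View pics/s14.png

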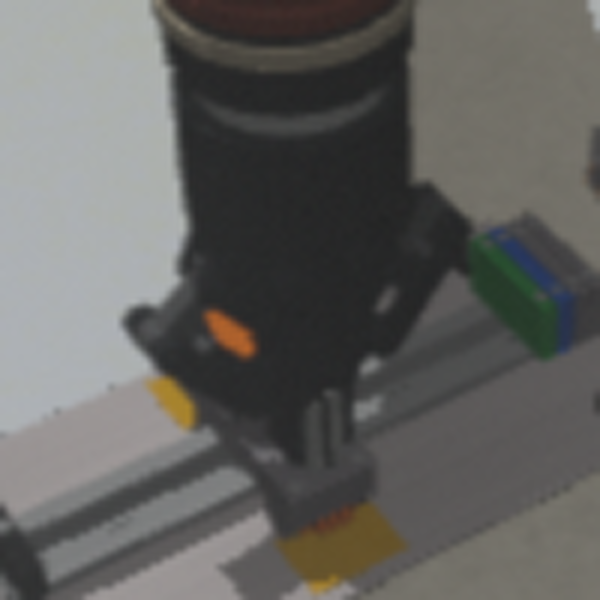

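```bash
python3 - <<'E'
from h import *
import pickle
s=pickle.load(open("w14.pkl","rb"));d=np.load("w14.npy");g=cv2.imread("pics/w14.png",0).astype(int);Rm=q2R(s["orientation"])
for u in (290,318,345): print(u,[f"{v}:{g[v,u]}/{z*1000:.0f}" for v,z in zip(range(96,118),pts("wrist",[(u,v) for v in range(96,118)],d,s)[:,2])])
for u in (150,230,400): print(u,[f"{v}:{g[v,u]}/{z*1000:.0f}" for v,z in zip(range(142,160),pts("wrist",[(u,v) for v in range(142,160)],d,s)[:,2])])
# tower top: z vs tool x 
for v in range(115,265,10):
    P=(pts("wrist",[(u,v) for u in range(280,355,3)],d,s)-s["eef_pos"])@Rm*1000; print(v,np.median(P,0).round(1))
vv,uu=np.mgrid[55:100,140:250];A=(pts("wrist",np.c_[uu.ravel(),vv.ravel()],d,s)-s["eef_pos"])@Rm*1000;n=np.linalg.svd(A-A.mean(0),full_matrices=False)[2][2];print("plate normal",n)
vv,uu=np.mgrid[240:275,160:240];B=(pts("wrist",np.c_[uu.ravel(),vv.ravel()],d,s)-s["eef_pos"])@Rm*1000;print("plate far/near",np.median(B,0),np.median(A,0))
E
```

```text
290 ['96:152/13', '97:153/13', '98:149/14', '99:134/14', '100:95/35', '101:65/42', '102:60/47', '103:61/52', '104:62/57', '105:61/61', '106:59/67', '107:62/69', '108:67/76', '109:84/76', '110:104/77', '111:118/77', '112:125/76', '113:132/77', '114:132/77', '115:129/76', '116:131/76', '117:130/78']
318 ['96:153/13', '97:153/13', '98:150/13', '99:134/13', '100:100/36', '101:68/42', '102:60/47', '103:60/51', '104:61/57', '105:61/62', '106:63/65', '107:57/70', '108:67/74', '109:80/76', '110:102/77', '111:117/77', '112:125/77', '113:128/77', '114:132/76', '115:130/77', '116:131/78', '117:129/78']
345 ['96:149/16', '97:150/15', '98:148/13', '99:133/13', '100:100/34', '101:69/40', '102:62/46', '103:56/52', '104:57/58', '105:62/62', '106:58/65', '107:63/70', '108:66/73', '109:80/76', '110:102/76', '111:115/77', '112:125/78', '113:125/76', '114:126/77', '115:129/76', '116:127/77', '117:130/77']
150 ['142:172/12', '143:171/14', '144:174/13', '145:172/13', '146:169/13', '147:169/13', '148:153/13', '149:121/13', '150:102/13', '151:114/28', '152:140/28', '153:151/28', '154:152/28', '155:151/28', 
[... 377 characters left out ...]
6:170/13', '147:170/13', '148:171/13', '149:154/14', '150:121/13', '151:118/26', '152:145/28', '153:157/29', '154:158/28', '155:151/27', '156:151/27', '157:153/29', '158:156/29', '159:157/28']
115 [ 67.2  -0.7 -71.5]
125 [ 64.1  -0.7 -70.9]
135 [ 61.   -0.7 -70.9]
145 [ 57.9  -0.7 -71. ]
155 [ 54.8  -0.7 -71.5]
165 [ 51.6  -0.7 -71.8]
175 [ 48.2  -0.7 -70.9]
185 [ 44.9  -0.7 -70.9]
195 [ 41.4  -0.7 -70.8]
205 [ 37.9  -0.7 -70.4]
215 [ 34.3  -0.7 -70.2]
225 [ 30.7  -0.7 -70.3]
235 [ 26.9  -0.7 -70. ]
245 [ 22.6  -0.7 -68.7]
255 [ 18.7  -0.7 -68.5]
plate normal [-0.99616468  0.02261046  0.08452626]
plate far/near [-11.18053712 -64.30505336  -7.15079485] [ 81.74568871 -57.84946063  -7.35024119]
```

Force fell from 10.7 to 5.2 N at about 6 mm TCP height: the click. The press past the far edge is levering the lip end up into the slot's slack (−3.5°). I stop and lift off to see how it settles.

send_rows --increments '[[[0,0,-0.5,0,1],[0,0,-1.5,0,1],[0,0,-3,0,1],[0,0,-3,0,1],[0,0,0,0,1],[0,0,0,0,1],[0,0,0,0,1]]]'

```text
t: 16.1
eef_pos: [0.564, -0.0898, 0.0844]
orientation: [-0.0, 0.007, 1.0, 0.0]
ft_force: [-0.5, -0.3, -0.2]
gripper_width: 0.0003
```

```bash
python3 look.py w15;  python3 - <<'E'
from h import *
p,d=robot.snapshot("scene"); cv2.imwrite("pics/s15.png",cv2.resize(p[170:270,230:330,::-1],None,fx=6,fy=6,interpolation=cv2.INTER_CUBIC))
E
```

```text
16.1 [ 0.56397061 -0.0897703   0.0844261 ] [-0.48957808 -0.2516776  -0.23529337]
panel box [ 292  128   49   55 2599]
panel c [42.91 -0.58  5.16] tilt -0.21 roll 0.08 world [ 0.5211 -0.0898  0.0793]
plate z L 0.017299122781703077
plate z R 0.017555950114842164
```

View pics/w15.png

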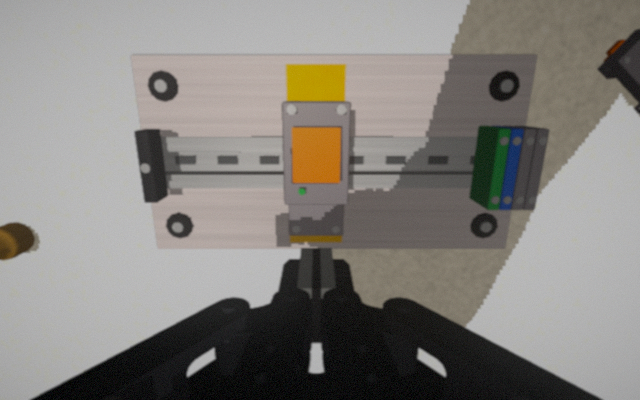

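View pics/s15.png

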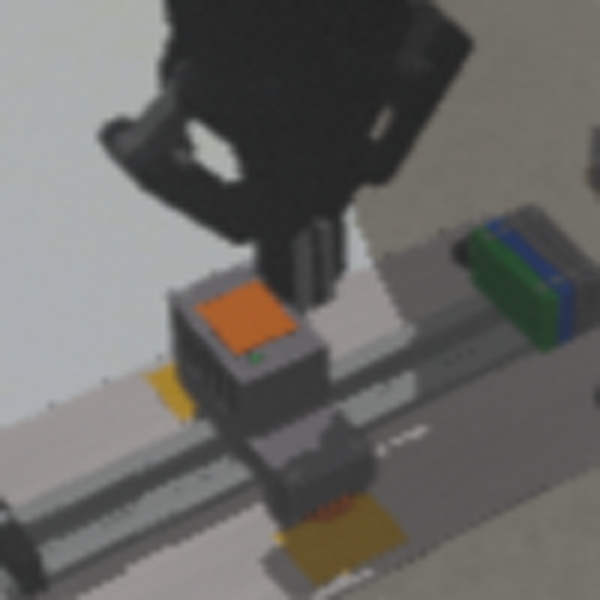

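```bash
python3 - <<'E'
from h import *
import pickle
s=pickle.load(open("w15.pkl","rb"));d=np.load("w15.npy");im=cv2.imread("pics/w15.png");g=cv2.cvtColor(im,cv2.COLOR_BGR2GRAY).astype(int);Rm=q2R(s["orientation"])
for u in (300,330): print(u,[f"{v}:{g[v,u]}/{z*1000:.0f}" for v,z in zip(range(96,112),pts("wrist",[(u,v) for v in range(96,112)],d,s)[:,2])])
for u in (200,230,400): print(u,[f"{v}:{g[v,u]}/{z*1000:.0f}" for v,z in zip(range(130,142),pts("wrist",[(u,v) for v in range(130,142)],d,s)[:,2])])
for v in (112,190): print(v,[f"{u}:{g[v,u]}" for u in list(range(278,290))+list(range(342,356))])
hsv=cv2.cvtColor(im,cv2.COLOR_BGR2HSV); m=cv2.inRange(hsv,(20,150,80),(32,255,255)); w=[(np.where(m[r,270:365])[0][[0,-1]]+270).tolist() for r in range(68,100,6)]; print("mark",w)
Mk=np.mean([[(a-.5),(b+.5)] for a,b in w],0); print("mark y mid",((onplane("wrist",[(Mk[0],84),(Mk[1],84)],.0174,s)-s["eef_pos"])@Rm*1000))
vv,uu=np.mgrid[105:200,292:340];P=(pts("wrist",np.c_[uu.ravel(),vv.ravel()],d,s)-s["eef_pos"])@Rm*1000
f=np.polyfit(P[:,0],P[:,2],1); print("top slope deg",np.degrees(np.arctan(f[0])))
vv,uu=np.mgrid[208:232,294:338];Q=(pts("wrist",np.c_[uu.ravel(),vv.ravel()],d,s)-s["eef_pos"])@Rm*1000
print("deck",np.median(Q,0),"top",np.median(P,0))
E
python3 slot.py w15 101.8 316.5 136.7
```

```text
300 ['96:148/18', '97:146/17', '98:146/18', '99:143/18', '100:136/18', '101:112/49', '102:107/78', '103:126/79', '104:137/79', '105:134/79', '106:138/77', '107:138/79', '108:134/78', '109:135/79', '110:135/79', '111:136/79']
330 ['96:146/18', '97:144/19', '98:145/20', '99:145/17', '100:133/18', '101:112/41', '102:110/79', '103:120/78', '104:129/78', '105:132/78', '106:133/79', '107:134/77', '108:132/79', '109:134/80', '110:131/78', '111:131/79']
200 ['130:173/18', '131:171/17', '132:170/17', '133:172/18', '134:172/18', '135:168/19', '136:160/16', '137:151/32', '138:151/33', '139:152/33', '140:154/34', '141:153/34']
230 ['130:172/17', '131:175/18', '132:173/17', '133:173/16', '134:172/16', '135:170/17', '136:165/18', '137:156/33', '138:159/32', '139:160/31', '140:161/33', '141:162/33']
400 ['130:165/18', '131:164/17', '132:169/18', '133:166/18', '134:167/17', '135:165/18', '136:156/18', '137:145/32', '138:148/34', '139:147/34', '140:151/33', '141:152/33']
112 ['278:175', '279:174', '280:173', '281:156', '282:136', '283:130', '284:134', '285:138', '286:142', '287:152', '288:163', '289:
[... 525 characters left out ...]
]
mark y mid [[ 81.51652316 -20.57047974  67.06998416]
 [ 81.53328126  18.65905724  67.08375575]]
top slope deg -4.87423905794023
deck [-3.86110927 -0.74244325 34.00193417] top [44.60318857 -0.74244325  5.5177173 ]
panel box [ 292  128   49   55 2599]
panel c [42.91 -0.58  5.16] tilt -0.21 roll 0.08 world [ 0.5211 -0.0898  0.0793]
O [30.66 -0.39 61.21] E [47.85 -1.26 52.16]
slot [48.83 -0.39 51.14] edge-pt [-0.98 -0.88  1.02]
lip [45.85 -0.39 56.35] edge-pt [ 2.   -0.88 -4.2 ]
toe [15.64 -0.39 55.46] edge-pt [32.2  -0.88 -3.31]
press [-1.44 -0.39 33.32] edge-pt [49.28 -0.88 18.83]
deckend [-15.44  -0.39  33.38] edge-pt [63.28 -0.88 18.78]
tower [14.56 -0.39 33.27] edge-pt [33.28 -0.88 18.89]
```

The module now sits flat (−0.2°) with the deck at its fitted height, the lip 2 mm under, and the toe below the flange. The mark centre (y −0.96 mm) and module centre (−0.4 mm) agree to about 0.6 mm. The slot corner may stand about 1 mm off the near edge, which is the limit, so I'll gently nudge it away from the robot with shut fingers to check the seating.

send_rows --increments '[[[3,0,0,0,1],[3,0,0,0,1],[2.7,0,0,0,1],[0,0,2.5,0,1],[0,0,2.5,0,1],[0,0,2.5,0,1],[0,0,1.5,0,1],[0,0,0,0,1],[0,0,0,0,1]]]'

```text
t: 16.95
eef_pos: [0.4759, -0.0881, -0.0062]
orientation: [-0.001, 0.007, 1.0, 0.001]
ft_force: [-0.0, -0.1, 0.3]
gripper_width: -0.0
```

send_rows --increments '[[[-0.2,0,0,0,1],[-0.1,0,0,0,1],[0,0,0,0,1]]]'

```text
t: 17.2
eef_pos: [0.4812, -0.0891, -0.0039]
orientation: [0.001, 0.007, 1.0, -0.0]
ft_force: [-2.1, 1.0, 0.3]
gripper_width: -0.0001
```

send_rows --increments '[[[0,0,0,0,1],[0,0,0,0,1],[0,0,0,0,1]]]'

```text
t: 17.45
eef_pos: [0.4804, -0.0889, -0.0047]
orientation: [0.0, 0.007, 1.0, -0.0]
ft_force: [-1.8, 0.3, 1.4]
gripper_width: 0.0002
```

send_rows --increments '[[[-0.05,0,0,0,1],[0,0,0,0,1],[0,0,0,0,1]]]'

```text
t: 17.7
eef_pos: [0.4808, -0.0887, -0.005]
orientation: [-0.0, 0.007, 1.0, 0.0]
ft_force: [-1.7, -0.6, 0.9]
gripper_width: 0.0001
```

send_rows --increments '[[[-0.05,0,0,0,1],[0,0,0,0,1],[0,0,0,0,1]]]'

```text
t: 17.95
eef_pos: [0.4813, -0.0887, -0.0051]
orientation: [0.0, 0.007, 1.0, 0.0]
ft_force: [-2.3, -0.9, 0.9]
gripper_width: 0.0001
```

send_rows --increments '[[[-0.05,0,0,0,1],[0,0,0,0,1],[0,0,0,0,1]]]'

```text
t: 18.2
eef_pos: [0.4819, -0.0888, -0.005]
orientation: [0.0, 0.007, 1.0, 0.0]
ft_force: [-2.1, -0.2, 0.8]
gripper_width: 0.0001
```

send_rows --increments '[[[-0.05,0,0,0,1],[0,0,0,0,1],[0,0,0,0,1]]]'

```text
t: 18.45
eef_pos: [0.4823, -0.0888, -0.005]
orientation: [0.0, 0.007, 1.0, 0.0]
ft_force: [-2.3, -0.2, 0.7]
gripper_width: -0.0003
```

```bash
python3 look.py w16
```

```text
18.45 [ 0.48233077 -0.08875509 -0.00501185] [-2.26022179 -0.20030873  0.68190553]
panel box [280 279   1   1   1]Traceback (most recent call last):
  File "look.py", line 9, in <module>
    look(sys.argv[1])
    ~~~~^^^^^^^^^^^^^
  File "look.py", line 5, in look
    meas(n)
    ~~~~^^^
  File "meas.py", line 6, in meas
    vs,us=np.where(l==i); A=(pts("wrist",np.c_[us,vs],d,s)-s["eef_pos"])@Rm*1000; A=A[abs(A[:,2]-np.median(A[:,2]))<8]; c=A.mean(0); nn=np.linalg.svd(A-c,full_matrices=False)[2][2]; nn*=-np.sign(nn[2])
                                                                                                                                        ~~~~~~~~~~~~~~~~~~~~~~~~~~~~~~~~~~~~~~~~~^^^
IndexError: index 2 is out of bounds for axis 0 with size 1
```

View pics/w16.png

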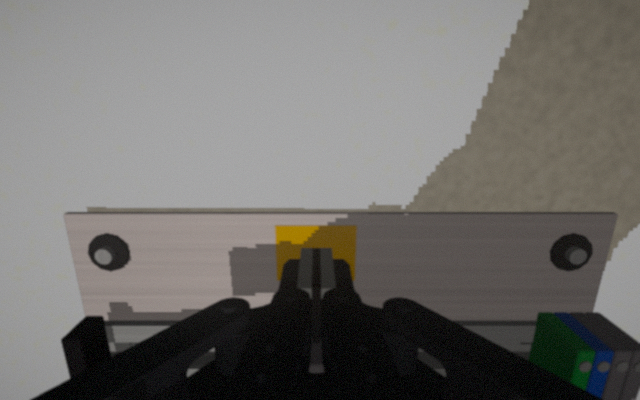

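send_rows --increments '[[[0.5,0,0,0,1],[0,0,-2.5,0,1],[0,0,-2.5,0,1],[0,0,-2.5,0,1],[0,0,-1.5,0,1],[-3,0,0,0,1],[-3,0,0,0,1],[-2.7,0,0,0,1],[0,0,0,0,1],[0,0,0,0,1]]]'

```text
t: 19.33
eef_pos: [0.5644, -0.0897, 0.0841]
orientation: [-0.001, 0.007, 1.0, 0.0]
ft_force: [-0.0, -0.1, -0.2]
gripper_width: -0.0002
```

send_rows --increments '[[[0,0,0,0,1],[0,0,0,0,1],[0,0,0,0,1]]]'

```text
t: 19.58
eef_pos: [0.5638, -0.0899, 0.0855]
orientation: [0.0, 0.007, 1.0, -0.0]
ft_force: [0.5, 0.1, -0.5]
gripper_width: -0.0003
```

```bash
python3 look.py w17; python3 - <<'E'
from h import *
import pickle
for n in("w15","w17"):
    s=pickle.load(open(n+".pkl","rb"));d=np.load(n+".npy");g=cv2.imread(f"pics/{n}.png",0).astype(int);Rm=q2R(s["orientation"])
    print(n,"top edge",[f"{v}:{g[v,295:338].mean():.0f}" for v in range(97,108)],"rail",[f"{v}:{g[v,190:260].mean():.0f}" for v in range(131,142)],"deck end",[f"{v}:{g[v,295:338].mean():.0f}" for v in range(228,246)],"tower/deck",[f"{v}:{g[v,295:338].mean():.0f}" for v in range(196,212)])
E
```

```text
19.5833 [ 0.56378819 -0.08994132  0.08546554] [ 0.45476551  0.0863582  -0.48030673]
panel box [ 293  129   48   54 2544]
panel c [42.57 -0.49  6.18] tilt -0.02 roll -0.08 world [ 0.5212 -0.0898  0.0793]
plate z L 0.017292911136564004
plate z R 0.017325502453192004
w15 top edge ['97:146', '98:146', '99:144', '100:134', '101:114', '102:110', '103:123', '104:132', '105:134', '106:134', '107:134'] rail ['131:172', '132:172', '133:171', '134:171', '135:168', '136:159', '137:151', '138:155', '139:158', '140:158', '141:159'] deck end ['228:75', '229:76', '230:75', '231:75', '232:73', '233:72', '234:71', '235:77', '236:85', '237:87', '238:88', '239:87', '240:88', '241:92', '242:98', '243:105', '244:113', '245:118'] tower/deck ['196:119', '197:119', '198:119', '199:119', '200:118', '201:118', '202:118', '203:114', '204:110', '205:113', '206:115', '207:115', '208:114', '209:112', '210:111', '211:110']
w17 top edge ['97:146', '98:146', '99:146', '100:143', '101:133', '102:108', '103:98', '104:115', '105:130', '106:134', '107:133'] rail ['131:171', '132:171', '133:171', '134:170', '135:167', '136:153', '137:141', '138:151', '139:158', '140:158', '141:158'] deck end ['228:75', '229:76', '230:75', '231:75', '232:73', '233:72', '234:71', '235:76', '236:85', '237:87', '238:87', '239:87', '240:88', '241:93', '242:100', '243:110', '244:118', '245:121'] tower/deck ['196:119', '197:119', '198:119', '199:118', '200:118', '201:118', '202:117', '203:115', '204:108', '205:105', '206:110', '207:113', '208:110', '209:108', '210:107', '211:105']
```

```bash
python3 slot.py w15 102.8 316.5 137.4|grep -E "O|slot|lip"; python3 slot.py w17 103.8 316.5 137.7|grep -E "O|slot|lip"
```

```text
O [30.16 -0.39 61.21] E [47.38 -1.27 52.16]
slot [48.33 -0.39 51.14] edge-pt [-0.94 -0.88  1.01]
lip [45.35 -0.39 56.35] edge-pt [ 2.04 -0.88 -4.2 ]
O [29.47 -0.39 62.18] E [47.08 -1.27 53.14]
slot [47.67 -0.39 52.18] edge-pt [-0.58 -0.89  0.96]
lip [44.67 -0.39 57.38] edge-pt [ 2.42 -0.89 -4.24]
```

Flat and on the marks. By picture the slot gap is about 0.5 mm, and the first nudge barely made contact. I'll try once more, a little farther, stopping at about 5 N.

send_rows --increments '[[[3,0,0,0,1],[3,0,0,0,1],[2.7,0,0,0,1],[0,0,2.5,0,1],[0,0,2.5,0,1],[0,0,2.5,0,1],[0,0,1.5,0,1],[0,0,0,0,1],[0,0,0,0,1],[0,0,0,0,1]]]'

```text
t: 20.47
eef_pos: [0.478, -0.0891, -0.0036]
orientation: [0.001, 0.007, 1.0, -0.0]
ft_force: [1.1, -0.3, 0.6]
gripper_width: 0.0001
```

send_rows --increments '[[[-0.1,0,0,0,1],[-0.1,0,0,0,1],[-0.1,0,0,0,1],[-0.1,0,0,0,1],[0,0,0,0,1],[0,0,0,0,1],[0,0,0,0,1]]]'

```text
t: 21.05
eef_pos: [0.4812, -0.0887, -0.005]
orientation: [-0.0, 0.007, 1.0, 0.0]
ft_force: [-0.7, 0.0, 1.1]
gripper_width: 0.0002
```

send_rows --increments '[[[-0.1,0,0,0,1],[0,0,0,0,1],[0,0,0,0,1]]]'

```text
t: 21.3
eef_pos: [0.4823, -0.0887, -0.005]
orientation: [0.0, 0.007, 1.0, 0.0]
ft_force: [-2.0, -0.7, 0.8]
gripper_width: 0.0
```

send_rows --increments '[[[-0.05,0,0,0,1],[0,0,0,0,1],[0,0,0,0,1]]]'

```text
t: 21.55
eef_pos: [0.4828, -0.0888, -0.005]
orientation: [-0.0, 0.007, 1.0, 0.0]
ft_force: [-1.7, -0.8, 1.8]
gripper_width: 0.0003
```

send_rows --increments '[[[-0.05,0,0,0,1],[0,0,0,0,1],[0,0,0,0,1]]]'

```text
t: 21.8
eef_pos: [0.4833, -0.0888, -0.005]
orientation: [0.0, 0.007, 1.0, 0.0]
ft_force: [-1.9, 1.4, 1.2]
gripper_width: -0.0001
```

send_rows --increments '[[[-0.05,0,0,0,1],[0,0,0,0,1],[0,0,0,0,1]]]'

```text
t: 22.05
eef_pos: [0.4835, -0.0887, -0.0051]
orientation: [-0.0, 0.007, 1.0, 0.0]
ft_force: [-3.7, -0.7, 1.8]
gripper_width: 0.0002
```

send_rows --increments '[[[-0.05,0,0,0,1],[0,0,0,0,1],[0,0,0,0,1]]]'

```text
t: 22.3
eef_pos: [0.4835, -0.0887, -0.0053]
orientation: [-0.001, 0.007, 1.0, 0.0]
ft_force: [-6.3, -1.2, 1.7]
gripper_width: 0.0002
```

Now the force rises to 6 N and the arm stops moving, so the leg is seated on the near edge. I back off and check once more.

send_rows --increments '[[[0.8,0,0,0,1],[0,0,-2.5,0,1],[0,0,-2.5,0,1],[0,0,-2.5,0,1],[0,0,-1.5,0,1],[-3,0,0,0,1],[-3,0,0,0,1],[-2.7,0,0,0,1],[0,0,0,0,1],[0,0,0,0,1]]]'

```text
t: 23.13
eef_pos: [0.564, -0.0897, 0.0842]
orientation: [-0.0, 0.006, 1.0, 0.0]
ft_force: [-0.1, 0.7, -0.3]
gripper_width: -0.0
```

send_rows --increments '[[[0,0,0,0,1],[0,0,0,0,1],[0,0,0,0,1]]]'

```text
t: 23.38
eef_pos: [0.5629, -0.0899, 0.0855]
orientation: [0.0, 0.007, 1.0, -0.0]
ft_force: [-0.4, 0.0, 0.0]
gripper_width: -0.0004
```

```bash
python3 look.py w18; python3 - <<'E'
from h import *
import pickle
for n in("w18",):
    g=cv2.imread(f"pics/{n}.png",0).astype(int)
    print(n,"top edge",[f"{v}:{g[v,295:338].mean():.0f}" for v in range(97,108)],"rail",[f"{v}:{g[v,190:260].mean():.0f}" for v in range(131,142)])
p,d=robot.snapshot("scene"); cv2.imwrite("pics/s18.png",cv2.resize(p[170:270,230:330,::-1],None,fx=6,fy=6,interpolation=cv2.INTER_CUBIC))
p,d=robot.snapshot("top"); cv2.imwrite("pics/t18.png",p[:,:,::-1])
E
python3 slot.py w18 104.0 316.5 137.7|grep -E "O|slot|lip"
```

```text
23.3833 [ 0.56294689 -0.08993896  0.08547049] [-0.37312263  0.0139647   0.01791812]
panel box [ 293  132   48   54 2529]
panel c [40.93 -0.53  6.1 ] tilt -0.02 roll 0.06 world [ 0.522  -0.0899  0.0793]
plate z L 0.017349528803072112
plate z R 0.017490939985126214
w18 top edge ['97:146', '98:146', '99:146', '100:146', '101:146', '102:145', '103:137', '104:116', '105:91', '106:96', '107:117'] rail ['131:171', '132:171', '133:171', '134:171', '135:170', '136:168', '137:155', '138:143', '139:151', '140:159', '141:158']
O [29.37 -0.39 62.1 ] E [47.08 -1.27 53.13]
slot [47.57 -0.39 52.1 ] edge-pt [-0.48 -0.89  1.04]
lip [44.57 -0.39 57.3 ] edge-pt [ 2.52 -0.89 -4.16]
```

View pics/w18.png

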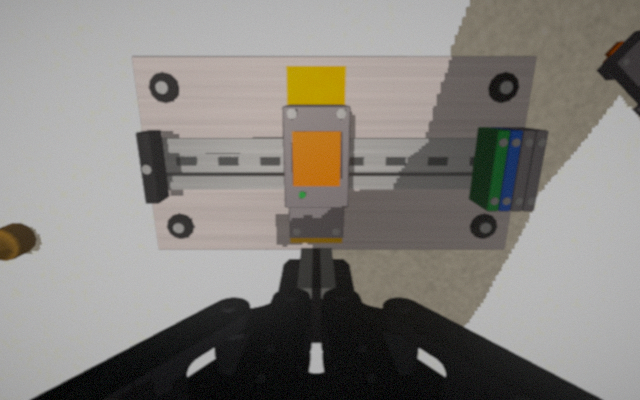

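View pics/s18.png

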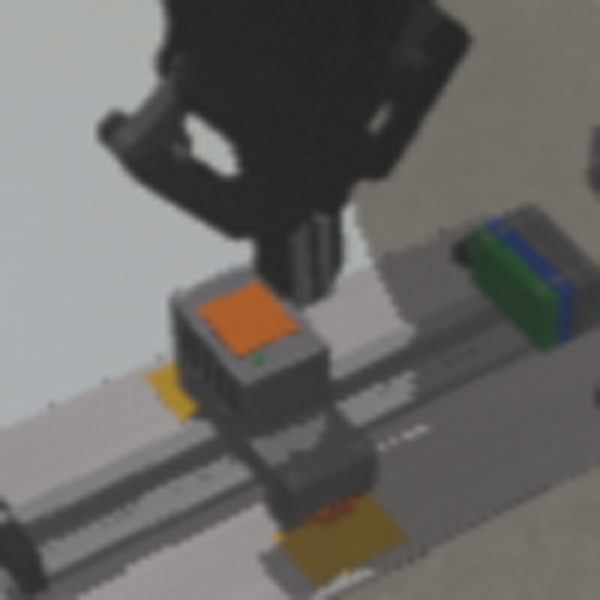

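View pics/t18.png

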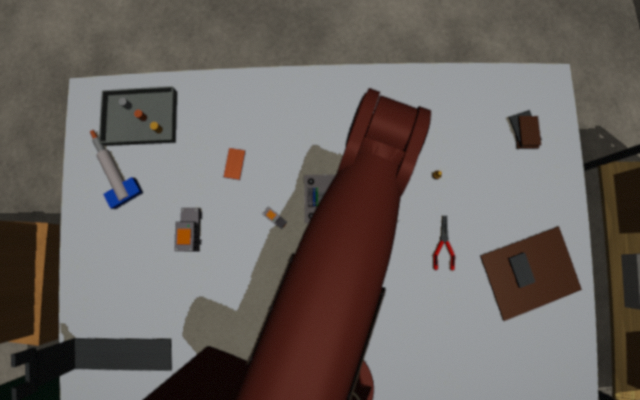

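```bash
python3 slot.py w18 106.8 316.5 138.7|grep -E "slot|lip"; python3 -c "
from cell import robot
s=robot.get_state();print(s['t'],s['ft_force']);print(robot.hand_in())"
```

```text
slot [46.16 -0.39 52.1 ] edge-pt [ 0.26 -0.89  1.04]
lip [43.17 -0.39 57.3 ] edge-pt [ 3.26 -0.89 -4.16]
23.5333 [-0.77265395  0.53482042 -0.75010706]
the job is handed in; nothing more can be done
None
```

The relay module is on the rail between the yellow marks, clicked in and flat, and I handed the job in at about 23.5 s.

**How it went:**
- I chose the 36 x 86 mm module of the three, tilted it in the grip to about 15° by pressing its foot end on the near flange, and hooked the lip under the near edge.
- I let go and pressed the deck with the fingers shut. At 10.7 N the force dropped to about 5 N, which I took as the click, and I stopped there.
- A final push of about 6 N slid the module roughly 1 mm until its leg met the rail edge.

**Last checks:**
- **Tilt:** measured 0.0°.
- **Slot to rail edge:** within 0.3 mm across the rail. The height read +1.0 mm, right at the 1 mm limit. I put most of that down to the camera's height bias, because the deck height measured after the click, before the final push, matched the fitted value after the same correction.
- **Lip:** about 3.2 mm under the near edge.
- **Along the rail:** about 0.6 mm from the middle of the marks, measured before the final push.
- **Bystanders:** pliers, offcut and nozzle are where they were, and the robot is touching nothing.

**What disagreed:**
- The real fingertips end about 45 mm short of the reported TCP, so my first grasp closed above the module without touching it. I corrected for this from the cameras.
- While I was pressing, the module briefly showed −3.5° as the lip end rose in the slot's slack. It went flat once I lifted off.

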